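Check a closed dish, load it into the slide and bring it to the detent

ROBOT

A 6-joint arm with a two-finger parallel gripper is mounted at the origin on a cart in front of the work surface, level with it; the furniture and walls round the work are solid. World frame = base frame: x ahead of the robot, y to its left, z up, the work surface at z = 0. Lengths are in m, angles in rad, forces in N, time in s.
With the tool pointing down it reaches from about 0.275 to 0.775 m from the base axis. Payload 14.6 kg.
Tool frame: the origin (TCP) lies midway between the tips of the shut fingers; the grasp point (between the pads) lies 19 mm behind it; y points along the fingers, x is the direction in which the jaws open and shut, and the axes are right-handed (so a half turn about y gives the same grasp; the last joint's range is limited). The gripper opens to 85 mm and grips with 20 to 120 N. Pads are 22 mm wide; open, the fingers measure 114 mm over their backs; the gripper's body (76 mm by 85 mm) begins 54 mm behind the grasp point. The pads swing forward as they close: fully open they stand 13 mm farther back than shut.
Start: joints at [-1.454, 0.263, -0.048, 1.259, 0, 1.415], TCP at [0.141, -0.506, 0.201] pointing down, gripper open.
Joint ranges: [-2.65, 2.65], [-0.89, 1.7], [-1.18, 1.37], [-2.13, 2.11], [-1.35, 1.29], [-3.14, 3.14]. Speed limits (rad/s): [1.89, 1.89, 2.57, 2.79, 3.14, 3.14].

INTERFACE

Orientations are given as a unit quaternion [x, y, z, w].
In Python, from bench import robot gives the robot as it stands.
- The arm moves only by the tool carry_out, never from a script. Its argument "plan" is a list that holds one entry, the list of rows, each a list of 7 numbers: the shift along the tool's x, y, z in mm, then the turn, a rotation vector about the tool's x, y, z in rad, then the opening, from 0 (shut) to 1 (fully open). In form: [[[x, y, z, rx, ry, rz, claw], ...]]. A call has 1 to 20 rows; each row shifts and turns the commanded pose from where the row before left it, along the tool's axes as they then stand; what a row does not reach is not made up. A row lasts 1/12 s, in which the tool goes at most 41.7 mm and 7.16 degrees, less where a joint would pass 70% of its speed; a pose out of reach is approached as far as the arm can. A call is refused whole if a number of a shift passes 41.7 or a number of a turn 0.125, either way. A call with a gripper value outside its range is refused whole. The fingers move at their own pace and stop on an object; "squeeze" is the grip in N (left out, the last holds). Time passes only in rows, so rows that do not move let the fingers close. It gives the time, the measured TCP pose, the force and the opening at its end, in the units of the state.
- robot.read_state(): the state, without advancing time (a new reading comes with each control period).
- robot.camera(name): name is "scene" or "side" or "wrist"; returns (picture, depth): 480x640x3 uint8, red, green, blue; 480x640 float32, m along the optical axis (not along the pixel's ray), 0 where there is no reading.
- robot.camera_info(name): a dict with "K" (3x3 intrinsics, pixels), "R" (3x3) and "t" (3): a world point X has camera coordinates R X + t; the wrist camera has in their place "mount" (4x4, takes a point from camera to tool coordinates, whose origin is the TCP and whose axes are the tool frame's). Camera axes: x right, y down, z forward; pixel columns grow to the right and rows downward; lengths in m; the calibration is good to about 2 mm. A picture is of the moment at which its call begins: read the wrist's pose just before it. camera_info takes no time and is no camera call.
- robot.sign_off(): hands the job in, once; it reports no verdict.
Trained networks look in the newest picture that a camera, given by its name, has taken for a name from the list of things; names that differ only in an ending like _2 or _b are one class to them, and where a whole thing is asked for, a point or a joint stands for the part that bears it (a point fixed in the world has none). Each returns a list of dicts, best first, with "score" (0 to 1); they miss things now and then, are a little off and sometimes report something else, mostly with a low value. They report only what shows in the picture. A call takes as long as a camera call. They do not tell look-alikes from the thing itself.
- robot.trace(camera, target): "pixels" (480x640 bool, what is visible of it) and "box" ([left, top, right, bottom] in pixels, round what is visible of it).
The state is a dict: "clock": time; "qpos": joint angles; "joint_vel": joint speeds; "joint_torque": joint torques, N m; "tool_pos": TCP position; "eef_rot": TCP orientation; "contact_force": force on the tool from outside, world axes, zero at the start; "torque": the same for the moment, N m; "gripper_width": opening from 0.0 (shut) to 1.0 (fully open).
Only numpy, scipy, OpenCV 4.12 (cv2) and the standard library are available. Lean on these libraries where they do the work, as an engineer would, in place of code of your own. Each camera call takes 0.05 s, during which the arm holds its last target.

TASK

Pick up the closed specimen dish, hold it still and level above the middle of the light pad at the height of the pointer for about a second, then set it fully down in the round pocket of the slide carriage. With the dish in its pocket, slide the carriage along its rail to the notch block until the spring ball clicks into the notch between the two pins, and finish there, gripping the seated dish by its knob, with the carriage resting in the notch. Do not disturb the mirror mount, the vial or the little parts box standing nearby.

Things in the scene. Friction and masses are not known exactly. Their poses are not given: they have to be found in the camera images.
- dish (a point): Closed round dish, loose, upright on the table: clear body 54 mm in diameter with a flat aluminium lid, together 20 mm high; on the lid an upright black cylindrical knob to grip it by, 18 mm in diameter, 26 mm high; 46 mm in all. This point is on the axis, 23 mm above the underside (3 mm above the lid's top); z up. Its yaw does not matter.
- view_point (a point): Viewing pose: hold dish here. It is 140 mm above the table, over the middle of the light pad, a fixed white-topped pad 100 x 100 mm, 11 mm high. A 13 mm post, 144 mm high, stands 66 mm from the middle on the pad's +x side (away from the robot); its pointer, 137 mm up, ends 42 mm short of the pad's axis, level with the held dish's lid.
- pocket (a point): Centre of the floor of the round pocket in the carriage, a 76 x 76 mm aluminium block on the rail. Pocket: 56.4 mm in diameter, 8 mm deep, mouth chamfered 3 mm, floor 28 mm above the table. With the dish seated, dish is 23 mm above this point. It moves with the carriage; the carriage slides along the point's y axis; z up.
- detent_ball (a point): Centre of the 10 mm spring ball under the small ear on the carriage's robot side, 52 mm from the pocket's centre along the rail's -x axis; seen from above it lies under the upright 15 mm steel plunger body. The ball is in the notch when this point is level with notch along the rail's y axis.
- notch (a point): Middle of the notch between two 8 mm cross pins 14 mm apart on a small dark block beside the rail, robot side; a small upright spike on the block, 36 mm above the table, marks it. Axes are the rail's. Its place along the rail varies. The ball rides over the first pin (8 to 12 N of push), then drops and is drawn to the middle; past the second pin is too far.
- carriage (a joint): Travel of the carriage along the rail in m, growing towards the rail's -y end (the robot's right); 0 at the rail's middle, stops at -0.075 and 0.085. It starts between -0.065 and -0.035; the notch is at a value between 0.02 and 0.065. Sliding friction is about 1.5 N; it stays where it is left.
- rail_mid (a point): Middle of the fixed rail's upper face, 18 mm above the table. The rail's base is 280 mm long along its y axis and 105 mm wide; y is the slide direction, z up.
- mirror_mount: Bystander: small black optics mount with a round mirror, 36 x 50 x 82 mm, standing; origin under its middle. Leave alone.
- vial: Bystander: glass vial with a screw cap, 36 mm in diameter, 67 mm high, standing; origin under its middle. Leave alone.
- parts_box: Bystander: little open parts box, 46 x 66 x 24 mm; origin under its middle. Leave alone.
- specimen_dish: The same dish, 105 to 210 g; origin on the axis at its underside, z up. The foot's edge is chamfered 2.5 mm.
Not all that is in view belongs to the job. Of the things that look like the specimen_dish, take the one that is farthest to the robot's left at the start.

How it is judged:
On the way, in this order (a step that is already met when the one before it is completed fails the run):
1. the dish is held still and level at the viewing pose over the light pad (distance between dish and view_point below 0.02 m and angle between dish's own z axis and vertical below 0.15 rad and linear speed of specimen_dish below 0.03 m/s and contact force between the fingers and specimen_dish above 0.5 N), for 0.6 s.
2. the dish is seated in the carriage's pocket, before the carriage is brought to the notch (horizontal distance between dish and pocket below 0.004 m and z of dish in the frame of pocket below 0.0265 m and angle between dish's own z axis and vertical below 0.07 rad and y of detent_ball in the frame of notch above 0.015 m), for 0.1 s.
At the end, for the whole second after the job is handed in: The dish sits in the carriage's pocket (within 4 mm of its centre, no more than 3.5 mm off the floor, within 4 degrees of level), the spring ball is within 3 mm of the notch's middle along the rail, the carriage and the dish are at rest, and the gripper still holds the dish (horizontal distance between dish and pocket below 0.004 m and z of dish in the frame of pocket below 0.0265 m and angle between dish's own z axis and vertical below 0.07 rad and y of detent_ball in the frame of notch between -0.003 and 0.003 m and contact force between the fingers and specimen_dish above 0.5 N and velocity of joint carriage between -0.005 and 0.005 m/s and linear speed of specimen_dish below 0.02 m/s); the arm keeps its last pose, push and grip.
It fails at once if the mirror mount is disturbed (moved by more than 20 mm) (distance of mirror_mount from where it was at the start of the episode above 0.02 m).
It fails at once if the vial is disturbed (moved by more than 20 mm) (distance of vial from where it was at the start of the episode above 0.02 m).
It fails at once if the parts box is disturbed (moved by more than 20 mm) (distance of parts_box from where it was at the start of the episode above 0.02 m).
It also fails if it takes over 64 s, if anything falls off the work surface, if the arm or the gripper's body presses on something with over 40 N, if the wrist force passes 120 N, or if a joint passes its speed limit or range.

## Working session

There is one attempt and no reset: what is moved stays moved. The work goes in short steps, Python scripts to look and compute and a tool call to move; the robot and the scene stay as the last step left them, time stands still between calls to the robot, and variables do not carry over. Pictures are saved under pics/ and viewed, and the job is handed in when it is done.

Besides the shell and the picture viewer there is one more tool, called after "Emit:" by a JSON object that holds its "op" and its "data", one argument or row to a line. carry_out: Moves the arm, as the interface text tells. Its arguments: {"type":"object","properties":{"plan":{"type":"array","items":{"type":"array","items":{"type":"array","items":{"type":"number"}}}},"squeeze":{"type":"number"}},"required":["plan"]}

```bash
ls; mkdir -p pics; python3 - <<'E'
from bench import robot
import cv2
s=robot.read_state();print(s)
for n in ["scene","side","wrist"]:
    p,d=robot.camera(n);cv2.imwrite(f"pics/a_{n}.png",p[:,:,::-1]);i=robot.camera_info(n);print(n,i)
E
```

```text
pics
{'clock': 0.0, 'qpos': array([-1.45431210e+00,  2.63525141e-01, -4.89280065e-02,  1.25938690e+00,
       -1.29104541e-05,  1.41547122e+00]), 'joint_vel': array([ 1.28779297e-03,  2.45853943e-04,  1.98614897e-04, -8.32556295e-05,
        8.05076852e-04, -5.30914071e-04]), 'joint_torque': array([-4.02278829e-04, -6.37620378e+01,  3.84568548e+01,  1.33946235e-02,
       -7.61328033e-05, -3.45544116e-06]), 'tool_pos': array([ 0.14089264, -0.50543312,  0.20062724]), 'eef_rot': array([-0.56287007,  0.42790528, -0.42738707,  0.56339564]), 'contact_force': array([ 0.2760786 , -0.68155946, -0.2720121 ]), 'torque': array([0.00138693, 0.06055998, 0.0328472 ]), 'gripper_width': 0.9992628428577841}
scene {'K': array([[521.28159329,   0.        , 327.02340839],
       [  0.        , 521.28159329, 241.09784675],
       [  0.        ,   0.        ,   1.        ]]), 'R': array([[-0.46699862, -0.88400901,  0.0209849 ],
       [-0.41225793,  0.19666766, -0.88958711],
       [ 0.78227597, -0.42408714, -0.45628325]]), 't': array([0.40191759, 0.3075398 , 0.67916682])}
side {'K': array([[459.53095948,
[... 155 characters left out ...]
607, -0.19252938, -0.01906086],
       [-0.11418273, -0.49668056, -0.86038987],
       [ 0.15618317,  0.84631014, -0.50927984]]), 't': array([-0.57541816,  0.2381988 ,  0.79018932])}
wrist {'K': array([[390.3587168 ,   0.        , 318.09916249],
       [  0.        , 390.3587168 , 240.44739413],
       [  0.        ,   0.        ,   1.        ]]), 'mount': array([[ 9.99999222e-01, -2.77149001e-04,  1.21593410e-03,
        -5.12464370e-04],
       [-1.23946382e-03, -3.28734286e-01,  9.44421639e-01,
        -1.71772982e-01],
       [ 1.37973713e-04, -9.44422412e-01, -3.28734374e-01,
         8.40164171e-02],
       [ 0.00000000e+00,  0.00000000e+00,  0.00000000e+00,
         1.00000000e+00]])}
```

View pics/a_scene.png

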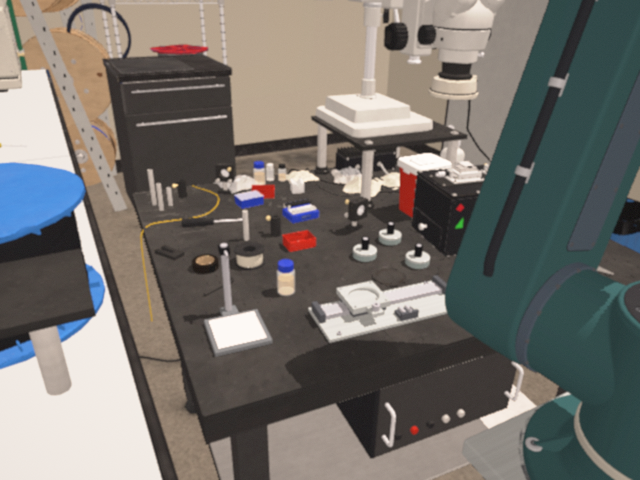

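View pics/a_side.png

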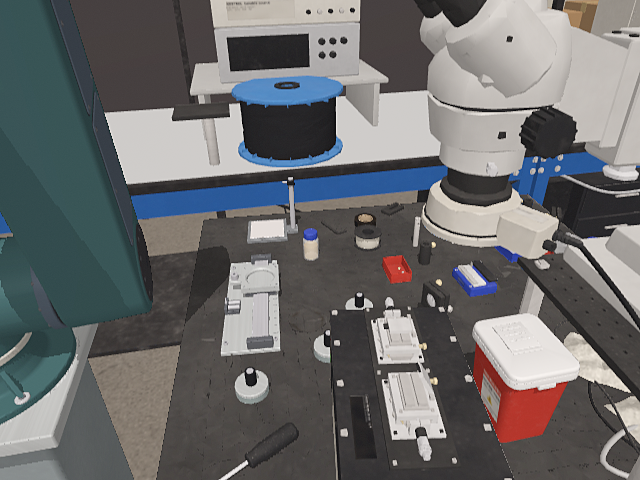

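View pics/a_wrist.png

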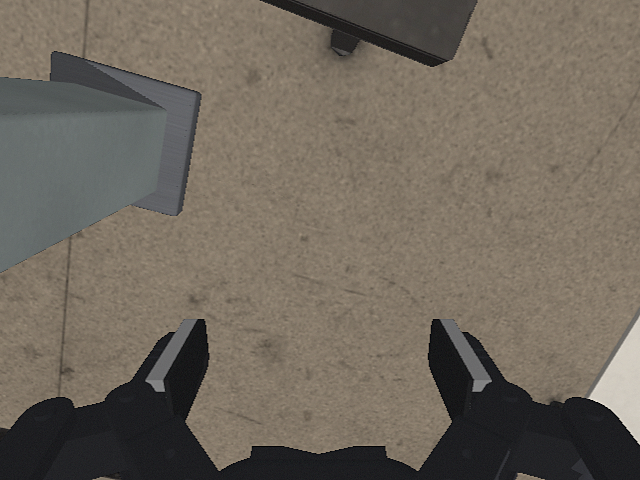

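The scene shows the rail, light pad with post, red parts box (298,241), blue-capped vial (286,277), mirror mount (356,210) and three knobbed dishes (365,250), (390,235), (417,258). Next I'll get positions.

```bash
cat > h.py <<'E'
import numpy as np, cv2
from bench import robot
from scipy.spatial.transform import Rotation as Ro
def cam2world(n,P,s=None):
    i=robot.camera_info(n)
    if n=="wrist":
        M=np.array(i["mount"]); P=P@M[:3,:3].T+M[:3,3]
        return P@Ro.from_quat(s["eef_rot"]).as_matrix().T+s["tool_pos"]
    return (P-i["t"])@i["R"]
def cloud(n,d,s=None):
    K=robot.camera_info(n)["K"]; v,u=np.mgrid[:480,:640]
    P=np.stack([(u-K[0,2])/K[0,0]*d,(v-K[1,2])/K[1,1]*d,d],-1).reshape(-1,3)
    W=cam2world(n,P,s).reshape(480,640,3); W[d==0]=np.nan
    return W
def proj(n,X,s=None):
    i=robot.camera_info(n);X=np.atleast_2d(X)
    if n=="wrist":
        M=np.array(i["mount"]);T=(X-s["tool_pos"])@Ro.from_quat(s["eef_rot"]).as_matrix()
        c=(T-M[:3,3])@M[:3,:3]
    else: c=X@i["R"].T+i["t"]
    q=c@i["K"].T
    return q[:,:2]/q[:,2:]
E
python3 - <<'E'
from h import *
for n in ["scene","side"]:
    p,d=robot.camera(n); W=cloud(n,d); np.save(f"W_{n}.npy",W)
    for t in ["specimen_dish","pocket","detent_ball","notch","rail_mid","mirror_mount","vial","parts_box","view_point"]:
        try: r=robot.trace(n,t)
        except Exception as e: print(t,e);continue
        for x in r:
            q=W[x["pixels"]]; q=q[~np.isnan(q[:,0])]
            if len(q): print(n,t,round(x["score"],2),np.round(x["box"]),len(q),np.round(np.median(q,0),3),np.round(np.percentile(q,2,0),3),np.round(np.percentile(q,98,0),3))
    print(W[350:353,230:250:5] if n=="scene" else "")
E
```

```text
scene specimen_dish 0.76 [352. 238. 378. 265.] 422 [0.653 0.014 0.02 ] [ 0.634 -0.016  0.002] [0.716 0.034 0.048]
scene specimen_dish 0.63 [379. 223. 403. 244.] 339 [ 0.694 -0.082  0.02 ] [ 0.676 -0.11   0.003] [ 0.719 -0.062  0.046]
scene specimen_dish 0.58 [407. 245. 431. 270.] 423 [ 0.574 -0.075  0.02 ] [ 0.555 -0.104  0.003] [ 0.604 -0.054  0.047]
scene specimen_dish 0.17 [347. 196. 365. 234.] 577 [ 0.784 -0.041  0.053] [ 0.772 -0.09   0.   ] [ 0.9   -0.021  0.084]
scene pocket 0.91 [336. 282. 389. 318.] 1282 [0.474 0.13  0.034] [0.421 0.089 0.017] [0.517 0.164 0.046]
scene detent_ball 0.63 [337. 284. 389. 315.] 1344 [0.473 0.13  0.034] [0.42  0.089 0.015] [0.518 0.164 0.046]
scene notch 0.7 [392. 307. 416. 322.] 267 [0.409 0.071 0.018] [0.405 0.05  0.009] [0.434 0.085 0.031]
scene rail_mid 0.83 [310. 276. 448. 344.] 5385 [0.454 0.12  0.011] [ 0.403 -0.045  0.001] [0.517 0.222 0.038]
scene mirror_mount 0.9 [345. 195. 367. 232.] 526 [ 0.784 -0.04   0.057] [ 0.772 -0.072  0.006] [ 0.806 -0.021  0.084]
scene vial 0.72 [277. 258. 300. 296.] 664 [0.594 0.233 0.037] [ 0.586  0.194 -0. 
[... 1541 characters left out ...]
4821 [0.464 0.049 0.014] [ 0.406 -0.057  0.006] [0.516 0.215 0.04 ]
side mirror_mount 0.97 [418. 278. 452. 314.] 733 [ 0.787 -0.05   0.075] [ 0.723 -0.176  0.002] [0.858 0.053 0.156]
side vial 0.84 [303. 228. 318. 257.] 435 [0.606 0.216 0.043] [0.591 0.21  0.005] [0.622 0.236 0.071]
side vial 0.42 [223. 297. 244. 316.] 234 [0.422 0.057 0.021] [0.408 0.047 0.011] [0.437 0.083 0.03 ]
side vial 0.24 [231. 264. 282. 292.] 1101 [0.48  0.122 0.036] [0.429 0.085 0.021] [0.52  0.159 0.045]
side parts_box 0.91 [380. 250. 411. 285.] 652 [0.782 0.125 0.013] [0.755 0.084 0.002] [0.803 0.157 0.027]
side view_point 0.71 [248. 179. 299. 244.] 1167 [0.537 0.351 0.014] [0.472 0.31  0.005] [0.59  0.405 0.143]
```

```bash
python3 - <<'E'
import cv2
a=cv2.imread("pics/a_scene.png")[190:370,180:480];cv2.imwrite("pics/b_scene.png",cv2.resize(a,(800,480),interpolation=cv2.INTER_CUBIC))
a=cv2.imread("pics/a_side.png")[170:410,190:510];cv2.imwrite("pics/b_side.png",cv2.resize(a,(800,600),interpolation=cv2.INTER_CUBIC))
E
```

```text
(no output)
```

View pics/b_scene.png

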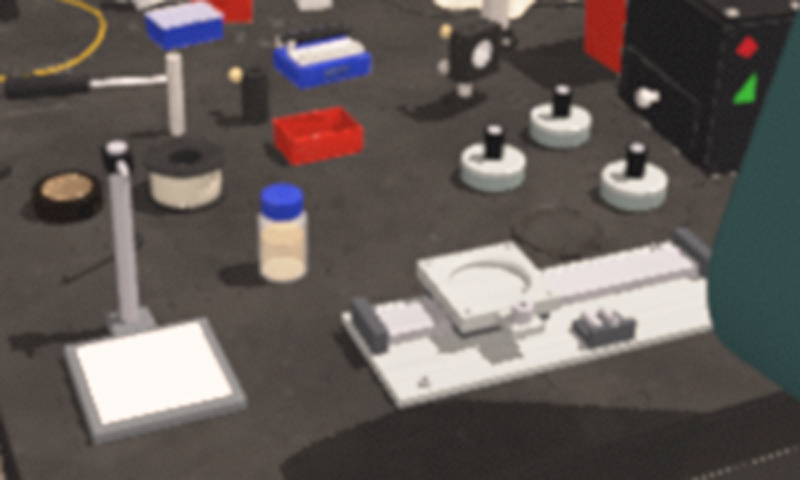

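View pics/b_side.png

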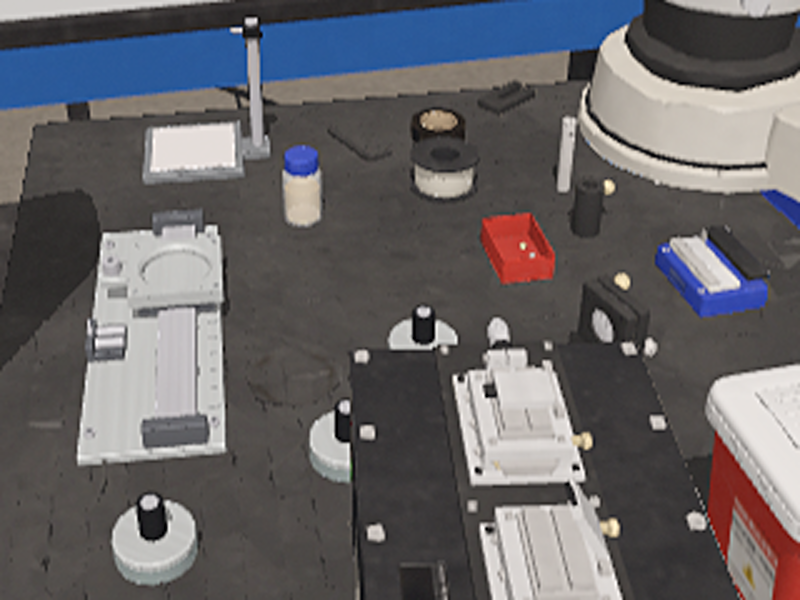

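```bash
python3 - <<'E'
from h import *
s=robot.read_state();print(s["clock"],"R cols\n",np.round(Ro.from_quat(s["eef_rot"]).as_matrix(),3))
Ws,Wd=np.load("W_scene.npy"),np.load("W_side.npy")
def circ(q):
    A=np.c_[2*q,np.ones(len(q))];b=(q**2).sum(1);c=np.linalg.lstsq(A,b,rcond=None)[0];return c[:2],np.sqrt(c[2]+c[:2]@c[:2])
pics={n:cv2.imread(f"pics/a_{n}.png") for n in("scene","side")}
for n,W in(("scene",Ws),("side",Wd)):
    f=W.reshape(-1,3);f=f[~np.isnan(f[:,0])]
    m=lambda x0,x1,y0,y1,z0,z1:f[(f[:,0]>x0)&(f[:,0]<x1)&(f[:,1]>y0)&(f[:,1]<y1)&(f[:,2]>z0)&(f[:,2]<z1)]
    t=m(.5,.55,.0,.02,-.02,.02);t=m(.55,.6,.05,.15,-.02,.02);print(n,"table z",np.median(t[:,2]))
    for c in[(.66,.01),(.70,-.085),(.58,-.08)]:
        q=m(c[0]-.04,c[0]+.04,c[1]-.045,c[1]+.045,.0425,.06); print(" knobtop",len(q),np.round(q.mean(0),4) if len(q) else"")
        q=m(c[0]-.04,c[0]+.04,c[1]-.045,c[1]+.045,.018,.0235)
        if len(q)>10:
            h=cv2.minEnclosingCircle(q[:,:2].astype(np.float32));print("  lid",len(q),np.round(q.mean(0),4),np.round(h[0],4),h[1])
    q=m(.44,.59,.29,.42,.008,.016);r=cv2.minAreaRect(q[:,:2].astype(np.float32)*1000);print(" pad",len(q),q.mean(0),r)
    q=m(.5,.65,.29,.45,.06,.13);print(" post",len(q),q.mean(0) if len(q) else'')
    q=m(.41,.54,.07,.2,.034,.0385);r=cv2.minAreaRect(q[:,:2].astype(np.float32)*1000);print(" carr",len(q),q.mean(0),r)
    q=m(.41,.54,.07,.2,.0265,.0295);print(" floor",len(q),q.mean(0),circ(q[:,:2]))
    q=m(.38,.45,.03,.1,.031,.04);print(" spike",len(q),q.mean(0) if len(q) else'', q[:8])
    q=m(.38,.56,-.1,.3,.0,.02);q=m(.38,.56,-.1,.28,.004,.02);r=cv2.minAreaRect(q[:,:2].astype(np.float32)*1000);print(" rail",len(q),r)
    # tall things
    q=m(.2,.9,-.45,.5,.06,.6)
    import collections
    g=collections.defaultdict(list)
    for p in q[::3]: g[(round(p[0]*20)/20,round(p[1]*20)/20)].append(p[2])
    print({k:(round(min(v),2),round(max(v),2),len(v)) for k,v in sorted(g.items()) if len(v)>5})
E
```

```text
1.15 R cols
 [[ 0.268 -0.     0.963]
 [-0.963 -0.     0.268]
 [ 0.    -1.    -0.   ]]
scene table z 0.0005628349157468096
 knobtop 30 [0.6586 0.0104 0.0468]
  lid 173 [0.6568 0.0115 0.0205] [0.66   0.0094] 0.027667643502354622
 knobtop 27 [ 0.701  -0.0869  0.046 ]
  lid 146 [ 0.6968 -0.0845  0.0206] [ 0.7008 -0.09  ] 0.028769655153155327
 knobtop 35 [ 0.5803 -0.08    0.0463]
  lid 190 [ 0.5777 -0.0772  0.0207] [ 0.5811 -0.0786] 0.028934920206665993
 pad 2094 [0.51451011 0.36401996 0.0114614 ] ((526.86083984375, 361.24322509765625), (100.18207550048828, 128.65573120117188), 84.62673950195312)
 post 236 [0.57763978 0.35726102 0.09507657]
 carr 577 [0.47499746 0.12679402 0.03641873] ((468.816162109375, 125.95832824707031), (78.29056549072266, 103.59956359863281), 85.0753402709961)
 floor 303 [0.47772317 0.12486952 0.02836597] (array([0.46739286, 0.13036074]), np.float64(0.031109802742679816))
 spike 33 [0.43842485 0.09047744 0.03555992] [[0.44963822 0.09341606 0.03850678]
 [0.44930497 0.0980378  0.03782144]
 [0.44754006 0.0970437  0.0385827 ]
 [0.44701901 0.09285314 0.037675  ]
 [0.4478
[... 7301 characters left out ...]
 np.float64(0.18), 34), (0.85, -0.35): (np.float64(0.17), np.float64(0.18), 30), (0.85, -0.3): (np.float64(0.06), np.float64(0.49), 807), (0.85, -0.25): (np.float64(0.15), np.float64(0.53), 1610), (0.85, -0.2): (np.float64(0.15), np.float64(0.41), 72), (0.85, 0.2): (np.float64(0.06), np.float64(0.08), 15), (0.9, -0.4): (np.float64(0.06), np.float64(0.18), 57), (0.9, -0.35): (np.float64(0.17), np.float64(0.18), 268), (0.9, -0.3): (np.float64(0.17), np.float64(0.43), 264), (0.9, -0.25): (np.float64(0.17), np.float64(0.43), 297), (0.9, -0.2): (np.float64(0.17), np.float64(0.19), 132), (0.9, -0.15): (np.float64(0.08), np.float64(0.18), 155), (0.9, -0.1): (np.float64(0.17), np.float64(0.18), 13)}
```

Emit:
{"op": "carry_out", "data": {
  "plan": [
    [[-25.4, -5.6, 23.7, 0, 0, 0, 1], [-25.4, -5.6, 23.7, 0, 0, 0, 1], [-25.4, -5.6, 23.7, 0, 0, 0, 1], [-25.4, -5.6, 23.7, 0, 0, 0, 1], [-25.4, -5.6, 23.7, 0, 0, 0, 1], [-25.4, -5.6, 23.7, 0, 0, 0, 1], [-25.4, -5.6, 23.7, 0, 0, 0, 1], [-25.4, -5.6, 23.7, 0, 0, 0, 1], [-25.4, -5.6, 23.7, 0, 0, 0, 1], [-25.4, -5.6, 23.7, 0, 0, 0, 1], [-25.4, -5.6, 23.7, 0, 0, 0, 1], [-25.4, -5.6, 23.7, 0, 0, 0, 1], [-25.4, -5.6, 23.7, 0, 0, 0, 1], [-25.4, -5.6, 23.7, 0, 0, 0, 1], [-25.4, -5.6, 23.7, 0, 0, 0, 1], [-25.4, -5.6, 23.7, 0, 0, 0, 1], [-25.4, -5.6, 23.7, 0, 0, 0, 1], [-25.4, -5.6, 23.7, 0, 0.12, 0, 1], [0, 0, 0, 0, 0.12, 0, 0.7], [0, 0, 0, 0, 0.03, 0, 0.7]]
  ]
}}

```text
clock: 2.82
tool_pos: [0.4286, 0.0484, 0.3014]
eef_rot: [-0.502, 0.498, -0.498, 0.502]
contact_force: [-1.1, -0.0, -0.3]
gripper_width: 0.751
```

```bash
python3 - <<'E'
from h import *
s=robot.read_state();p,d=robot.camera("wrist")
print(s["clock"],s["tool_pos"],s["qpos"],np.round(Ro.from_quat(s["eef_rot"]).as_matrix(),3),np.abs(s["joint_vel"]).max(),s["contact_force"])
cv2.imwrite("pics/c_wrist.png",p[:,:,::-1]);W=cloud("wrist",d,s);np.save("W_w.npy",W)
E
```

```text
2.8167 [0.4285887  0.04840643 0.30144386] [-7.69601525e-02  8.75990056e-02 -1.57785472e-03  1.48166681e+00
  4.70415380e-05  3.05759741e+00] [[ 0.007 -0.     1.   ]
 [-1.     0.     0.007]
 [-0.    -1.    -0.   ]] 0.2116034750686719 [-1.07027501 -0.03387486 -0.34069075]
```

View pics/c_wrist.png

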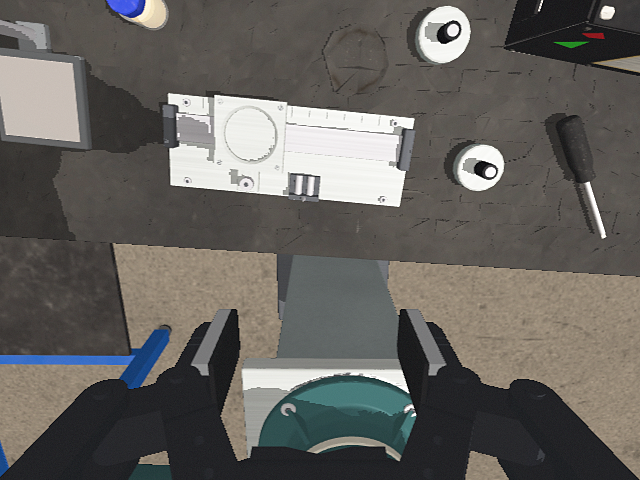

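```bash
python3 - <<'E'
from h import *
W=np.load("W_w.npy");p=cv2.imread("pics/c_wrist.png")
a=p[80:220,150:430];cv2.imwrite("pics/d.png",cv2.resize(a,(800,400),interpolation=cv2.INTER_CUBIC))
f=W[:260].reshape(-1,3);f=f[~np.isnan(f[:,0])]
m=lambda x0,x1,y0,y1,z0,z1:f[(f[:,0]>x0)&(f[:,0]<x1)&(f[:,1]>y0)&(f[:,1]<y1)&(f[:,2]>z0)&(f[:,2]<z1)]
print("table",np.median(m(.55,.6,.05,.1,-.02,.02)[:,2]))
q=m(.38,.56,-.12,.27,.004,.016);r=cv2.minAreaRect(q[:,:2].astype(np.float32)*1000);print("base",len(q),r)
q=m(.42,.54,.06,.2,.033,.039);r=cv2.minAreaRect(q[:,:2].astype(np.float32)*1000);print("carr",len(q),r)
q=m(.42,.54,.06,.2,.025,.031);print("floor",len(q),cv2.minEnclosingCircle(q[:,:2].astype(np.float32)),cv2.minAreaRect(q[:,:2].astype(np.float32)*1000))
for t in["notch","detent_ball","pocket","rail_mid","specimen_dish"]:
    for x in robot.trace("wrist",t):
        q=W[x["pixels"]];q=q[~np.isnan(q[:,0])];print(t,round(x["score"],2),x["box"],np.round(np.median(q,0),4))
q=m(.38,.46,.02,.1,.0,.05);print(np.round(q[np.argsort(-q[:,2])][:12],4))
q=W[170:200,285:322];print(np.round(q[::3,::4,2]*1000).astype(int))
E
```

```text
table -0.0012776922914913835
base 11770 ((474.77996826171875, 53.58723449707031), (164.072021484375, 346.04205322265625), 1.4446669816970825)
carr 2955 ((469.0912170410156, 124.49299621582031), (76.36782836914062, 99.2818374633789), 84.87168884277344)
floor 2136 ((0.47749054431915283, 0.121510811150074), 0.054529912769794464) ((471.26385498046875, 121.92613220214844), (71.75385284423828, 94.57734680175781), 84.95086669921875)
notch 0.81 [287.7, 174.5, 321.8, 202.1] [0.4201 0.0648 0.0186]
detent_ball 0.67 [210.7, 92.8, 289.8, 193.4] [0.4784 0.1243 0.0336]
pocket 0.58 [212.4, 94.3, 285.6, 193.7] [0.4784 0.1243 0.0336]
rail_mid 0.7 [162.9, 94.0, 413.6, 207.4] [0.4666 0.0888 0.0149]
specimen_dish 0.58 [450.8, 142.7, 504.8, 192.1] [ 0.4476 -0.1347  0.0192]
specimen_dish 0.56 [418.2, 6.5, 470.1, 64.4] [ 0.5808 -0.0782  0.0192]
[[0.4445 0.0996 0.0367]
 [0.4578 0.0904 0.0367]
 [0.4413 0.0919 0.0366]
 [0.4412 0.0986 0.0366]
 [0.4423 0.0963 0.0365]
 [0.4456 0.0996 0.0365]
 [0.4501 0.0906 0.0365]
 [0.4566 0.0926 0.0364]
 [0.4489 0.0984 0.0363]
 [0.4544 0.0916 0.0363]
 [0.4598 0.0937 0.0361]
 [0.4566 0.0893 0.0361]]
[[ 7  8  9  7  7  8  6  6  7  8]
 [ 8  6  8  8  7  6  6  6  6  8]
 [ 7  6 17 21 19 14 17 16 12  7]
 [ 6  8 14 20 19 14 20 20 15  6]
 [ 7  8 14 21 20 14 20 20 15  5]
 [ 6  6 16 20 20 16 20 21 15  7]
 [ 6  8 16 20 20 15 20 19 14  6]
 [ 8 14 15 21 17 15 20 18 15  7]
 [ 8 22 21 21 17 15 21 18 15  9]
 [-2 24 24 25 22 22 21 24 23  7]]
```

View pics/d.png

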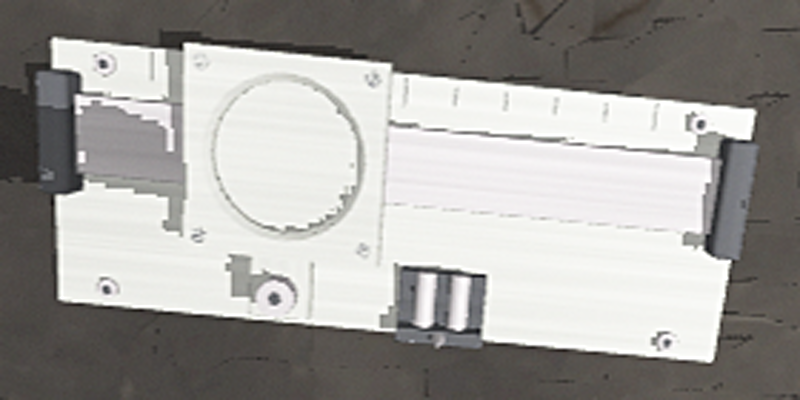

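```bash
cat >> h.py <<'E'
def ray(n,uv,z,s=None):
    i=robot.camera_info(n);K=np.array(i["K"])
    r=np.array([(uv[0]-K[0,2])/K[0,0],(uv[1]-K[1,2])/K[1,1],1.])
    o=cam2world(n,np.zeros((1,3)),s)[0];e=cam2world(n,r[None],s)[0]-o
    return o+e*(z-o[2])/e[2]
E
python3 - <<'E'
from h import *
s=robot.read_state();W=np.load("W_w.npy")
px=lambda c:(150+c[0]*.35-.3,80+c[1]*.35-.3)
C=[ray("wrist",px(c),z,s) for c,z in [((52,38),.008),((755,108),.008),((715,362),.008),((58,299),.008)]]
for c in C:print(np.round(c,4))
print("mid",np.mean(C,0))
for a,b in((0,1),(3,2)):
    d=C[a]-C[b];print("rail yaw",np.degrees(np.arctan2(-d[0],d[1])),np.linalg.norm(d))
print("notch",ray("wrist",px((442,302)),.020,s),"pocket",ray("wrist",px((286.5,156)),.036,s),"plunger",[ray("wrist",px((274,297)),z,s) for z in(.04,.05)])
k=[ray("wrist",px(c),.036,s) for c in[(183,42),(391,62),(379,268),(185,237)]];print(np.round(k,4))
print("plunger z",np.nanmax(W[178:190,240:252,2]), np.nanmedian(W[182:187,243:249,2]))
y=np.array([.093,.996]);print()
E
```

```text
[0.5222 0.2148 0.008 ]
[ 0.4994 -0.062   0.008 ]
[ 0.3953 -0.0545  0.008 ]
[0.4194 0.224  0.008 ]
mid [0.45908117 0.08057356 0.008     ]
rail yaw -4.723563219329861 0.2777555731086337
rail yaw -4.940747811888229 0.27953994207919997
notch [0.42233818 0.06219548 0.02      ] pocket [0.48070132 0.12064351 0.036     ] plunger [array([0.42751342, 0.12730794, 0.04      ]), array([0.42945857, 0.12547029, 0.05      ])]
[[0.5208 0.1568 0.036 ]
 [0.5147 0.0805 0.036 ]
 [0.4387 0.0864 0.036 ]
 [0.4498 0.1614 0.036 ]]
plunger z 0.047425127638019815 0.045527447140817745
```

Emit:
{"op": "carry_out", "data": {
  "plan": [
    [[0, 0, 0, 0, -0.122, 0, 0.7], [0, 0, 0, 0, -0.122, 0, 0.7], [0, 0, 0, 0, -0.122, 0, 0.7], [0, 0, 0, 0, -0.122, 0, 0.7], [0, 0, 0, 0, -0.122, 0, 0.7], [0, 0, 0, 0, -0.122, 0, 0.7], [0, 0, 0, 0, -0.122, 0, 0.7], [0, 0, 0, 0, -0.122, 0, 0.7], [0, 0, 0, 0, -0.122, 0, 0.7], [0, 0, 0, 0, -0.122, 0, 0.7], [0, 0, 0, 0, -0.122, 0, 0.7], [0, 0, 0, 0, -0.122, 0, 0.7], [0, 0, 0, 0, -0.122, 0, 0.7], [0, 0, 0, 0, -0.122, 0, 0.7], [0, 0, 0, 0, -0.122, 0, 0.7], [0, 0, 0, 0, -0.122, 0, 0.7], [0, 0, 0, 0, -0.122, 0, 0.7], [0, 0, 0, 0, -0.122, 0, 0.7], [0, 0, 0, 0, -0.122, 0, 0.7], [0, 0, 0, 0, -0.122, 0, 0.7]]
  ]
}}

```text
clock: 4.78
tool_pos: [0.4279, 0.0464, 0.3016]
eef_rot: [0.639, 0.303, -0.303, -0.639]
contact_force: [0.4, -0.3, -0.5]
gripper_width: 0.699
```

Emit:
{"op": "carry_out", "data": {
  "plan": [
    [[0, 0, 0, 0, -0.122, 0, 0.6], [0, 0, 0, 0, -0.122, 0, 0.6], [0, 0, 0, 0, -0.122, 0, 0.6], [0, 0, 0, 0, -0.122, 0, 0.6], [0, 0, 0, 0, -0.122, 0, 0.6], [-2.6, 22.5, -29.4, 0, 0, 0, 0.6], [-2.6, 22.5, -29.4, 0, 0, 0, 0.6], [-2.6, 22.5, -29.4, 0, 0, 0, 0.6], [-2.6, 22.5, -29.4, 0, 0, 0, 0.6], [-2.6, 22.5, -29.4, 0, 0, 0, 0.6], [-2.6, 22.5, -29.4, 0, 0, 0, 0.6], [-2.6, 22.5, -29.4, 0, 0, 0, 0.6], [-2.6, 22.5, -29.4, 0, 0, 0, 0.6], [0, 0, 0, 0, 0, 0, 0.6]]
  ]
}}

```text
clock: 5.95
tool_pos: [0.6627, 0.0056, 0.1155]
eef_rot: [-0.519, -0.478, 0.48, 0.521]
contact_force: [-0.4, 0.4, -0.8]
gripper_width: 0.601
```

```bash
cat > look.py <<'E'
import sys
from h import *
s=robot.read_state();p,d=robot.camera("wrist")
print(s["clock"],s["tool_pos"].round(4),s["qpos"].round(3),"\n",np.round(Ro.from_quat(s["eef_rot"]).as_matrix(),4),np.abs(s["joint_vel"]).max().round(3),s["contact_force"].round(1),s["gripper_width"])
cv2.imwrite(f"pics/{sys.argv[1]}.png",p[:,:,::-1]);W=cloud("wrist",d,s);np.save(f"W_{sys.argv[1]}.npy",W)
np.savez(f"s_{sys.argv[1]}.npz",**{k:s[k] for k in("tool_pos","eef_rot")})
E
python3 look.py e
```

```text
5.95 [0.6627 0.0056 0.1155] [-0.114  0.537  0.161  1.2   -0.    -0.033] 
 [[ 8.130e-02 -5.300e-03 -9.967e-01]
 [ 9.967e-01  5.000e-04  8.130e-02]
 [ 1.000e-04 -1.000e+00  5.300e-03]] 0.085 [-0.4  0.4 -0.8] 0.6011198086261897
```

View pics/e.png

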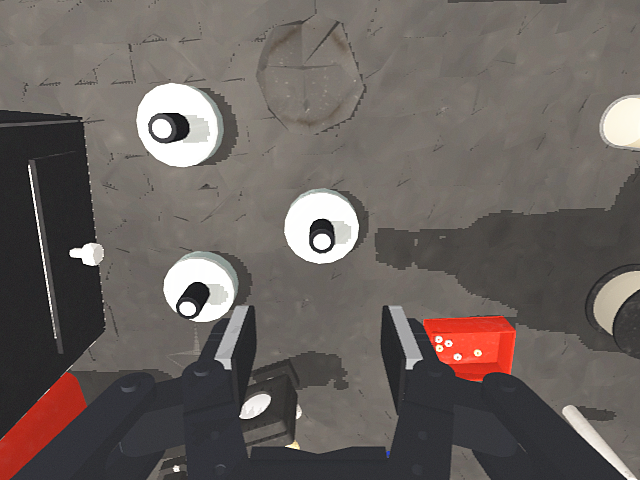

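```bash
python3 - <<'E'
from h import *
s=dict(np.load("s_e.npz"));W=np.load("W_e.npy");g=cv2.imread("pics/e.png",0)
print("knobtop",ray("wrist",(321,241),.046,s),"lid",ray("wrist",(321.5,226),.02,s))
q=W[180:270,275:370].reshape(-1,3);q=q[~np.isnan(q[:,0])]
for z0,z1 in((.042,.05),(.016,.024)):
    k=q[(q[:,2]>z0)&(q[:,2]<z1)];print(len(k),k.mean(0),cv2.minEnclosingCircle(k[:,:2].astype(np.float32)))
R=Ro.from_quat(s["eef_rot"]).as_matrix();print(s["tool_pos"],R[:,1])
E
```

```text
knobtop [0.6610224  0.00759058 0.046     ] lid [0.65867564 0.00829244 0.02      ]
554 [0.66089107 0.00820876 0.04506089] ((0.6614000201225281, 0.008098187856376171), 0.009126405231654644)
3371 [0.65889037 0.00835699 0.01894904] ((0.6616150140762329, 0.008130385540425777), 0.027089064940810204)
[0.66265691 0.00564084 0.11548624] [-5.27290245e-03  5.11456911e-04 -9.99985967e-01]
```

Emit:
{"op": "carry_out", "data": {
  "plan": [
    [[0.8, 16, 0.5, 0, 0, 0, 0.5], [0.8, 16, 0.5, 0, 0, 0, 0.5], [0.7, 16, 0.5, 0, 0, 0, 0.5], [0, 14, 0, 0, 0, 0, 0.5], [0, 0, 0, 0, 0, 0, 0.45], [0, 0, 0, 0, 0, 0, 0.45]]
  ]
}}

```text
clock: 6.5
tool_pos: [0.6589, 0.0093, 0.0602]
eef_rot: [-0.52, -0.479, 0.479, 0.52]
contact_force: [0.3, 0.9, 0.0]
gripper_width: 0.448
```

```bash
python3 look.py f
```

```text
6.5 [0.6589 0.0093 0.0602] [-0.109  0.557  0.042  1.056 -0.    -0.029] 
 [[ 8.060e-02 -2.000e-04 -9.968e-01]
 [ 9.968e-01  0.000e+00  8.060e-02]
 [ 0.000e+00 -1.000e+00  2.000e-04]] 0.03 [0.3 0.9 0. ] 0.447510642377002
```

View pics/f.png

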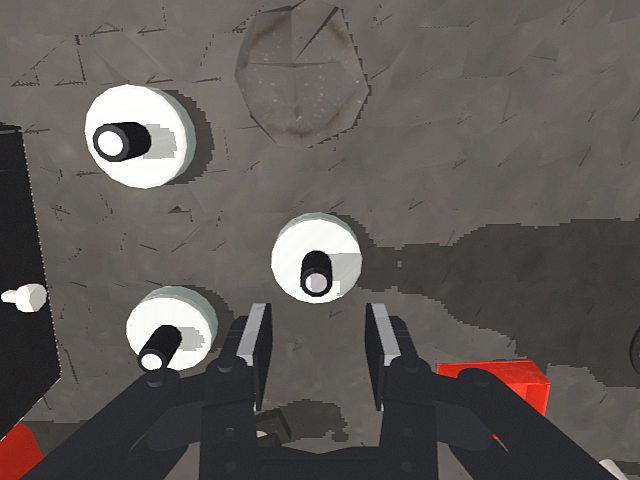

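```bash
python3 - <<'E'
from h import *
s=dict(np.load("s_f.npz"));W=np.load("W_f.npy")
q=W[210:305,268:365].reshape(-1,3);q=q[~np.isnan(q[:,0])]
for z0,z1 in((.042,.05),(.016,.024)):
    k=q[(q[:,2]>z0)&(q[:,2]<z1)];print(len(k),k.mean(0),cv2.minEnclosingCircle(k[:,:2].astype(np.float32)))
E
```

```text
841 [0.66049202 0.00819942 0.04504147] ((0.6611946821212769, 0.008204931393265724), 0.009109631180763245)
4754 [0.65766488 0.00852637 0.01896215] ((0.6615333557128906, 0.008328192867338657), 0.02735833264887333)
```

Emit:
{"op": "carry_out", "data": {
  "plan": [
    [[-0.9, 6, -2.3, 0, 0, 0, 0.45], [0, 10, 0, 0, 0, 0, 0.45], [0, 10, 0, 0, 0, 0, 0.45], [0, 7, 0, 0, 0, 0, 0.45], [0, 3, 0, 0, 0, 0, 0.45], [0, 0, 0, 0, 0, 0, 0.45], [0, 0, 0, 0, 0, 0, 0.45]]
  ],
  "squeeze": 40
}}

```text
clock: 7.13
tool_pos: [0.6616, 0.0084, 0.0234]
eef_rot: [-0.52, -0.479, 0.479, 0.52]
contact_force: [-0.0, -0.1, 0.5]
gripper_width: 0.45
```

Emit:
{"op": "carry_out", "data": {
  "plan": [
    [[0, 0, 0, 0, 0, 0, 0.1], [0, 0, 0, 0, 0, 0, 0.1], [0, 0, 0, 0, 0, 0, 0.1], [0, 0, 0, 0, 0, 0, 0.1], [0, 0, 0, 0, 0, 0, 0.1], [0, 0, 0, 0, 0, 0, 0.1]]
  ],
  "squeeze": 40
}}

```text
clock: 7.63
tool_pos: [0.6617, 0.0084, 0.0236]
eef_rot: [0.52, 0.479, -0.479, -0.52]
contact_force: [-0.2, 1.1, -0.1]
gripper_width: 0.101
```

```bash
python3 look.py g
```

```text
7.6333 [0.6617 0.0084 0.0236] [-0.11   0.587 -0.008  0.976 -0.    -0.03 ] 
 [[ 8.060e-02  1.000e-04 -9.967e-01]
 [ 9.967e-01 -0.000e+00  8.060e-02]
 [-0.000e+00 -1.000e+00 -1.000e-04]] 0.002 [-0.2  1.1 -0.1] 0.10051375529141905
```

View pics/g.png

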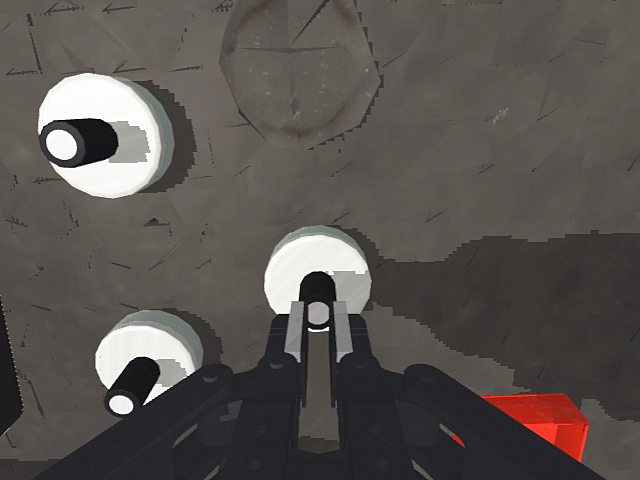

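Emit:
{"op": "carry_out", "data": {
  "plan": [
    [[0, 0, 0, 0, 0, 0, 0], [0, 0, 0, 0, 0, 0, 0], [0, 0, 0, 0, 0, 0, 0], [0, 0, 0, 0, 0, 0, 0]]
  ],
  "squeeze": 40
}}

```text
clock: 8.02
tool_pos: [0.6617, 0.0084, 0.0235]
eef_rot: [-0.52, -0.479, 0.479, 0.52]
contact_force: [-0.8, 0.1, 0.2]
gripper_width: 0.001
```

```bash
python3 look.py h
```

```text
8.0167 [0.6617 0.0084 0.0235] [-0.11   0.587 -0.008  0.976  0.    -0.03 ] 
 [[ 0.0806  0.     -0.9967]
 [ 0.9967  0.      0.0806]
 [ 0.     -1.     -0.    ]] 0.001 [-0.8  0.1  0.2] 0.001261696667261413
```

View pics/h.png

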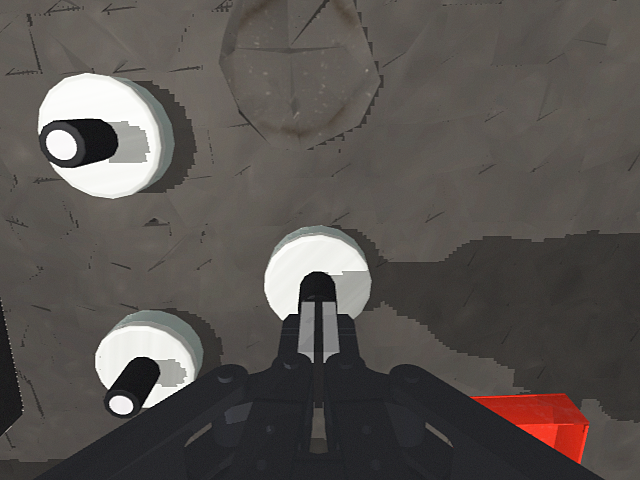

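```bash
python3 - <<'E'
from h import *
s=dict(np.load("s_h.npz"));W=np.load("W_h.npy")
print(proj("wrist",np.array([s["tool_pos"],s["tool_pos"]+[0,0,.019],[.6612,.0082,.046]]),s))
R=Ro.from_quat(s["eef_rot"]).as_matrix()
for v in range(265,420,10):
    print(v,[tuple(np.round((W[v,u]-s["tool_pos"])@R*1000).astype(int)) if not np.isnan(W[v,u,0]) else None for u in(300,309,318,327,336)])
E
```

```text
[[318.1384262  290.86794848]
 [318.097366   310.27291019]
 [317.46184493 313.34625996]]
265 [(np.int64(-9), np.int64(5), np.int64(12)), (np.int64(-4), np.int64(4), np.int64(12)), (np.int64(0), np.int64(5), np.int64(12)), (np.int64(4), np.int64(4), np.int64(12)), (np.int64(9), np.int64(5), np.int64(12))]
275 [(np.int64(-9), np.int64(5), np.int64(6)), (np.int64(-4), np.int64(2), np.int64(8)), (np.int64(0), np.int64(-1), np.int64(9)), (np.int64(4), np.int64(2), np.int64(8)), (np.int64(9), np.int64(5), np.int64(6))]
285 [(np.int64(-9), np.int64(2), np.int64(2)), (np.int64(-4), np.int64(-11), np.int64(8)), (np.int64(0), np.int64(-11), np.int64(8)), (np.int64(4), np.int64(-9), np.int64(8)), (np.int64(9), np.int64(4), np.int64(1))]
295 [(np.int64(-8), np.int64(-11), np.int64(3)), (np.int64(-4), np.int64(-20), np.int64(8)), (np.int64(0), np.int64(-21), np.int64(9)), (np.int64(4), np.int64(-20), np.int64(8)), (np.int64(8), np.int64(-9), np.int64(3))]
305 [(np.int64(-8), np.int64(-21), np.int64(4)), (np.int64(-4), np.int64(-37), np.int64(13)), (np.int64(0), np.int64(-36), np.int64(12)), (np.in
[... 1871 characters left out ...]
4(-84), np.int64(14))]
395 [(np.int64(-5), np.int64(-87), np.int64(13)), (np.int64(-3), np.int64(-78), np.int64(5)), (np.int64(0), np.int64(-66), np.int64(-5)), (np.int64(3), np.int64(-78), np.int64(5)), (np.int64(5), np.int64(-87), np.int64(13))]
405 [(np.int64(-4), np.int64(-97), np.int64(18)), (np.int64(-3), np.int64(-78), np.int64(1)), (np.int64(0), np.int64(-67), np.int64(-9)), (np.int64(3), np.int64(-77), np.int64(0)), (np.int64(4), np.int64(-97), np.int64(19))]
415 [(np.int64(-4), np.int64(-100), np.int64(18)), (np.int64(-3), np.int64(-78), np.int64(-2)), (np.int64(0), np.int64(25), np.int64(-99)), (np.int64(3), np.int64(-77), np.int64(-4)), (np.int64(4), np.int64(-99), np.int64(17))]
```

```bash
python3 - <<'E'
from h import *
for n in("side","scene"):
    p,d=robot.camera(n);W=cloud(n,d)
    c=proj(n,[[.6617,.0084,.05]])[0].astype(int);print(c)
    a=p[max(0,c[1]-110):c[1]+70,c[0]-120:c[0]+120,::-1];cv2.imwrite(f"pics/i_{n}.png",cv2.resize(a,None,fx=3,fy=3,interpolation=cv2.INTER_CUBIC))
    for v in range(c[1]-40,c[1]+20,3): print(v,np.round(W[v,c[0]-4:c[0]+6:3]*1000).astype(int).tolist() if not np.isnan(W[v,c[0]-4:c[0]+6:3]).any() else "nan")
E
```

```text
[357 293]
253 [[646, -8, 155], [651, -9, 155], [650, -32, 169], [656, -31, 168]]
256 [[646, -9, 149], [651, -11, 150], [651, -30, 162], [655, -32, 163]]
259 [[647, -5, 140], [650, -12, 145], [652, -26, 153], [655, -34, 158]]
262 [[647, -6, 135], [651, -10, 137], [654, -19, 142], [656, -33, 151]]
265 [[647, -6, 128], [653, -6, 127], [658, -5, 125], [655, -36, 147]]
268 [[647, -5, 121], [653, -4, 119], [647, -45, 148], [651, -49, 150]]
271 [[652, 12, 102], [653, -4, 113], [646, -49, 145], [650, -52, 146]]
274 [[649, 1, 103], [649, -21, 118], [647, -46, 136], [652, -48, 137]]
277 [[653, 15, 86], [649, -20, 111], [650, -36, 122], [656, -35, 121]]
280 [[652, 11, 82], [649, -22, 106], [655, -21, 104], [661, -18, 102]]
283 [[653, 13, 73], [656, 5, 79], [660, -3, 83], [665, -5, 84]]
286 [[653, 13, 66], [656, 2, 74], [660, -4, 77], [665, -5, 77]]
289 [[673, 84, 2], [657, 4, 65], [661, -2, 69], [665, -6, 71]]
292 [[671, 76, 1], [656, 0, 61], [662, 3, 58], [669, 4, 56]]
295 [[667, 63, 3], [657, 5, 50], [663, 5, 49], [669, 6, 47]]
298 [[658, 28, 25], [657, 4, 44], [662, 0, 46], [668, 2, 43]]
301
[... 775 characters left out ...]
64, 21, 85], [654, 19, 89], [649, 15, 91], [651, 6, 88]]
227 [[661, 22, 79], [654, 19, 82], [650, 14, 82], [651, 6, 80]]
230 [[666, 19, 69], [654, 19, 74], [649, 14, 76], [653, 4, 72]]
233 [[664, 20, 63], [656, 17, 66], [652, 12, 66], [649, 6, 66]]
236 [[758, -41, -1], [659, 14, 56], [653, 10, 58], [653, 3, 57]]
239 [[739, -29, 2], [661, 13, 47], [657, 7, 48], [735, -53, -1]]
242 [[727, -22, 1], [657, 15, 42], [653, 10, 43], [721, -44, -1]]
245 [[681, 7, 22], [656, 15, 35], [654, 8, 34], [675, -14, 20]]
248 [[668, 15, 22], [657, 14, 27], [654, 8, 27], [661, -5, 21]]
251 [[657, 22, 21], [651, 17, 23], [653, 8, 20], [649, 2, 20]]
254 [[647, 28, 20], [640, 24, 22], [638, 17, 21], [636, 10, 21]]
```

View pics/i_side.png

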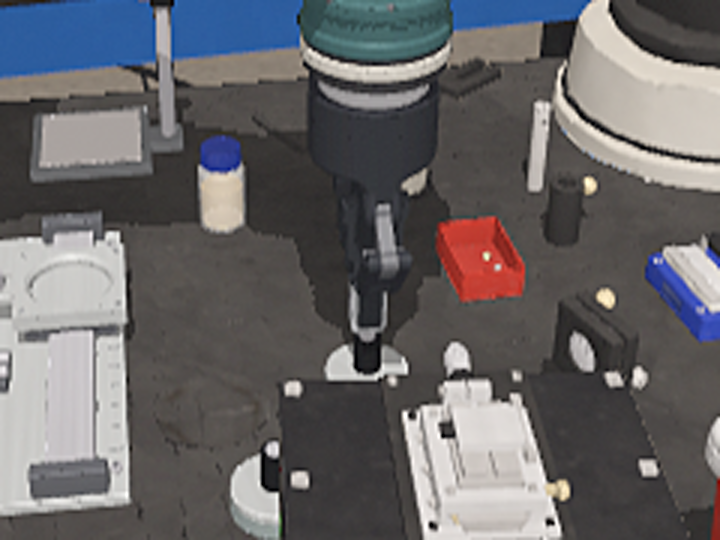

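View pics/i_scene.png

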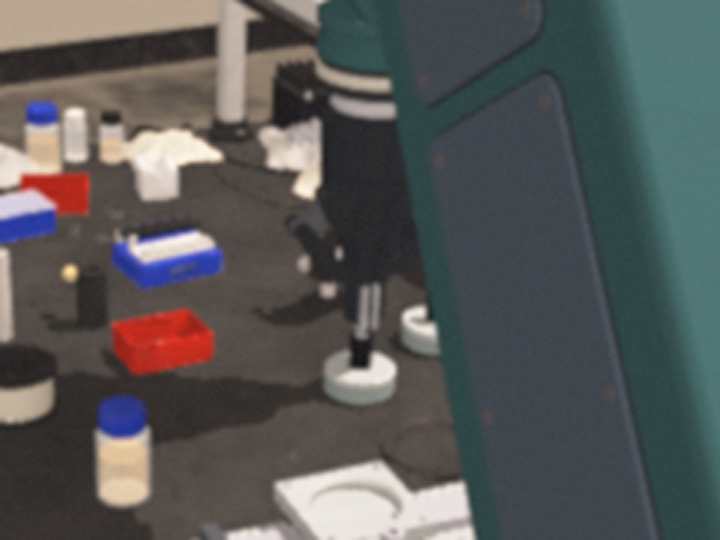

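The fingers closed fully above the knob. All three cameras put the real fingertips about 32 mm behind the reported TCP (tips at z≈0.056, TCP at 0.0235). I'll open, go about 30 mm lower and check again.

Emit:
{"op": "carry_out", "data": {
  "plan": [
    [[0, 0, 0, 0, 0, 0, 0.5], [0, 0, 0, 0, 0, 0, 0.5], [0, 0, 0, 0, 0, 0, 0.5], [0, 0, 0, 0, 0, 0, 0.5], [0, 0, 0, 0, 0, 0, 0.5], [0, 0, 0, 0, 0, 0, 0.5], [0, 10, 0, 0, 0, 0, 0.5], [0, 10, 0, 0, 0, 0, 0.5], [0, 6, 0, 0, 0, 0, 0.5], [0, 4, 0, 0, 0, 0, 0.5], [0, 0, 0, 0, 0, 0, 0.5], [0, 0, 0, 0, 0, 0, 0.5]]
  ]
}}

```text
clock: 9.17
tool_pos: [0.6615, 0.0084, -0.0069]
eef_rot: [-0.52, -0.479, 0.48, 0.52]
contact_force: [-0.6, -0.8, -0.0]
gripper_width: 0.498
```

```bash
python3 look.py j;python3 - <<'E'
from h import *
p,d=robot.camera("side");c=[357,293]
a=p[max(0,c[1]-110):c[1]+70,c[0]-120:c[0]+120,::-1];cv2.imwrite(f"pics/j_side.png",cv2.resize(a,None,fx=3,fy=3,interpolation=cv2.INTER_CUBIC))
E
```

```text
9.1667 [ 0.6615  0.0084 -0.0069] [-0.11   0.612 -0.05   0.909 -0.    -0.03 ] 
 [[ 8.070e-02 -6.000e-04 -9.967e-01]
 [ 9.967e-01  1.000e-04  8.070e-02]
 [ 0.000e+00 -1.000e+00  6.000e-04]] 0.013 [-0.6 -0.8 -0. ] 0.4981726978898075
```

View pics/j.png

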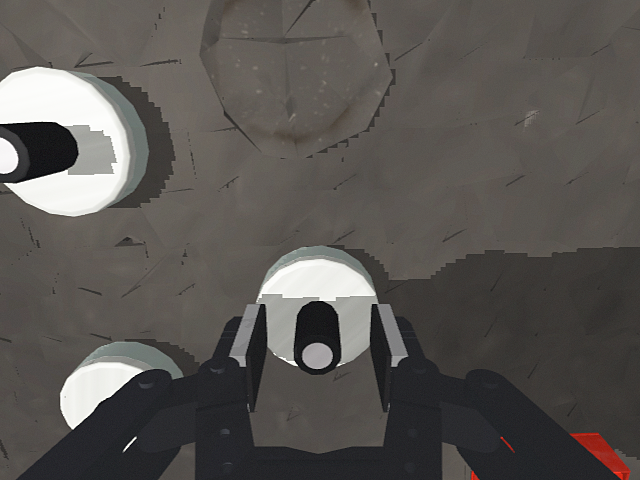

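View pics/j_side.png

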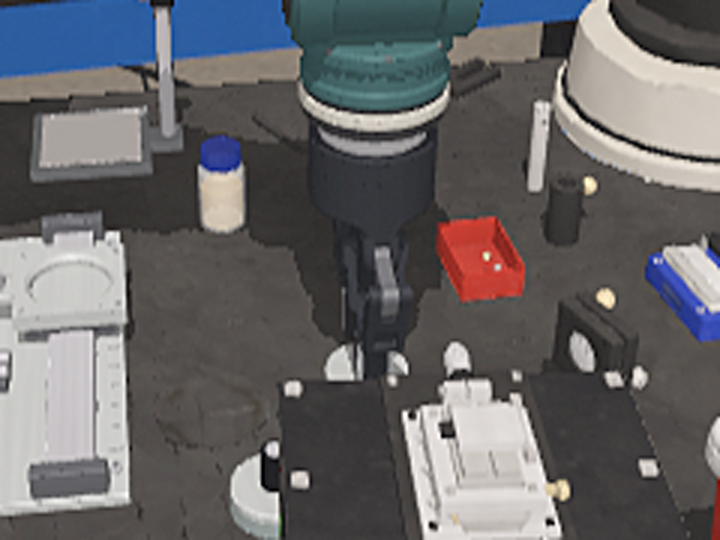

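Emit:
{"op": "carry_out", "data": {
  "plan": [
    [[0, 1, 0, 0, 0, 0, 0], [0, 0, 0, 0, 0, 0, 0], [0, 0, 0, 0, 0, 0, 0], [0, 0, 0, 0, 0, 0, 0], [0, 0, 0, 0, 0, 0, 0], [0, 0, 0, 0, 0, 0, 0], [0, 0, 0, 0, 0, 0, 0]]
  ],
  "squeeze": 50
}}

```text
clock: 9.85
tool_pos: [0.6619, 0.0084, -0.0073]
eef_rot: [0.52, 0.48, -0.479, -0.52]
contact_force: [-0.2, -0.5, 5.6]
gripper_width: 0.187
```

```bash
python3 look.py k
```

```text
9.85 [ 0.6619  0.0084 -0.0073] [-0.11   0.612 -0.051  0.907 -0.    -0.03 ] 
 [[ 8.070e-02  5.000e-04 -9.967e-01]
 [ 9.967e-01 -1.000e-04  8.070e-02]
 [-0.000e+00 -1.000e+00 -5.000e-04]] 0.002 [-0.2 -0.5  5.6] 0.18710795741135686
```

View pics/k.png

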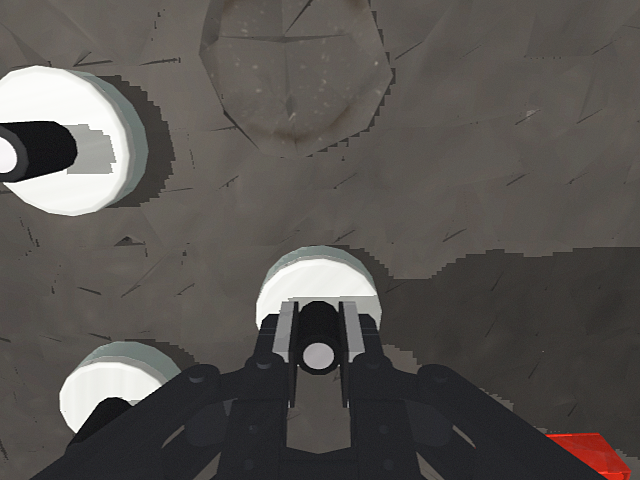

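Emit:
{"op": "carry_out", "data": {
  "plan": [
    [[0, -8, 0, 0, 0, 0, 0], [0, -20, 0, 0, 0, 0, 0], [0, -25, 0, 0, 0, 0, 0], [0, -25, 0, 0, 0, 0, 0], [0, -25, 0, 0, 0, 0, 0], [0, -14, 0, 0, 0, 0, 0], [0, 0, 0, 0, 0, 0, 0]]
  ]
}}

```text
clock: 10.48
tool_pos: [0.6631, 0.0083, 0.113]
eef_rot: [0.521, 0.48, -0.478, -0.519]
contact_force: [0.3, 0.3, -0.3]
gripper_width: 0.188
```

```bash
python3 look.py l; python3 - <<'E'
from h import *
for n in("scene","side"):
    W=np.load(f"W_{n}.npy");p=cv2.imread(f"pics/a_{n}.png")
    hsv=cv2.cvtColor(p,cv2.COLOR_BGR2HSV)
    m=(W[...,2]>.004)&(W[...,2]<.018)&(W[...,0]>.45)&(W[...,0]<.6)&(W[...,1]>.29)&(W[...,1]<.43)
    w=m&(hsv[...,2]>200)&(hsv[...,1]<60)
    w=cv2.morphologyEx(w.astype(np.uint8),cv2.MORPH_OPEN,np.ones((3,3)))
    c=max(cv2.findContours(w,0,2)[0],key=cv2.contourArea)[:,0].astype(float)
    X=np.array([ray(n,u,.011) for u in c]);r=cv2.minAreaRect((X[:,:2]*1000).astype(np.float32));print(n,"white",r)
    q=W[(W[...,2]>.04)&(W[...,2]<.13)&(W[...,0]>.53)&(W[...,0]<.65)&(W[...,1]>.3)&(W[...,1]<.42)]
    print("post",len(q),np.median(q,0),q.min(0),q.max(0))
E
```

```text
10.4833 [0.6631 0.0083 0.113 ] [-0.11   0.531  0.143  1.178 -0.    -0.03 ] 
 [[ 8.060e-02  4.600e-03 -9.967e-01]
 [ 9.967e-01 -5.000e-04  8.060e-02]
 [-1.000e-04 -1.000e+00 -4.600e-03]] 0.072 [ 0.3  0.3 -0.3] 0.1884554751521955
scene white ((518.974609375, 362.4435119628906), (86.127197265625, 88.12065124511719), 84.69889068603516)
post 300 [0.57723456 0.35757224 0.08597225] [0.57307323 0.34935225 0.04012341] [0.58422793 0.36287537 0.12972032]
side white ((518.6982421875, 364.979736328125), (86.89630889892578, 83.4030532836914), 84.35211944580078)
post 169 [0.58378742 0.35228843 0.08727031] [0.57788991 0.34645101 0.04036028] [0.59075886 0.36035403 0.12966681]
```

View pics/l.png

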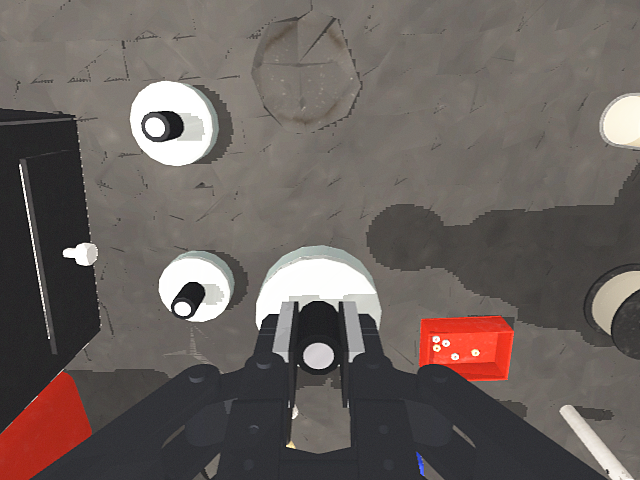

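Emit:
{"op": "carry_out", "data": {
  "plan": [
    [[14, 0, 10, 0, 0, 0, 0], [28.6, 0, 21.5, 0, 0, 0, 0], [28.6, 0, 21.5, 0, 0, 0, 0], [28.6, 0, 21.5, 0, 0, 0, 0], [28.6, 0, 21.5, 0, 0, 0, 0], [28.6, 0, 21.5, 0, 0, 0, 0], [28.6, 0, 21.5, 0, 0, 0, 0], [28.6, 0, 21.5, 0, 0, 0, 0], [14.6, 0, 11.5, 0, 0, 0, 0], [25, 0, 0, 0, 0, 0, 0], [28, 0, 0, 0, 0, 0, 0], [25, 0, 0, 0, 0, 0, 0], [18, 0, 0, 0, 0, 0, 0], [12, 0, 0, 0, 0, 0, 0], [5, 0, 0, 0, 0, 0, 0], [0, 0, 0, 0, 0, 0, 0], [0, 0, 0, 0, 0, 0, 0], [0, 0, 0, 0, 0, 0, 0]]
  ]
}}

```text
clock: 12.03
tool_pos: [0.5178, 0.3619, 0.1094]
eef_rot: [0.52, 0.479, -0.479, -0.52]
contact_force: [-0.5, -0.2, -1.6]
gripper_width: 0.188
```

```bash
python3 look.py m; python3 - <<'E'
from h import *
p,d=robot.camera("scene");a=p[180:380,150:400,::-1];cv2.imwrite(f"pics/m_scene.png",cv2.resize(a,None,fx=3,fy=3,interpolation=cv2.INTER_CUBIC))
np.save("W_m2.npy",cloud("scene",d))
E
```

```text
12.0333 [0.5178 0.3619 0.1094] [ 0.481  0.483  0.047  1.135 -0.     0.563] 
 [[ 8.150e-02 -3.000e-04 -9.967e-01]
 [ 9.967e-01 -4.000e-04  8.150e-02]
 [-4.000e-04 -1.000e+00  3.000e-04]] 0.005 [-0.5 -0.2 -1.6] 0.1879513786761598
```

View pics/m.png

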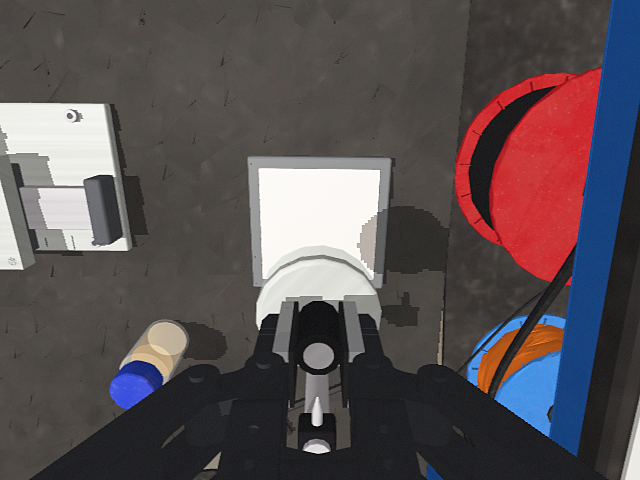

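View pics/m_scene.png

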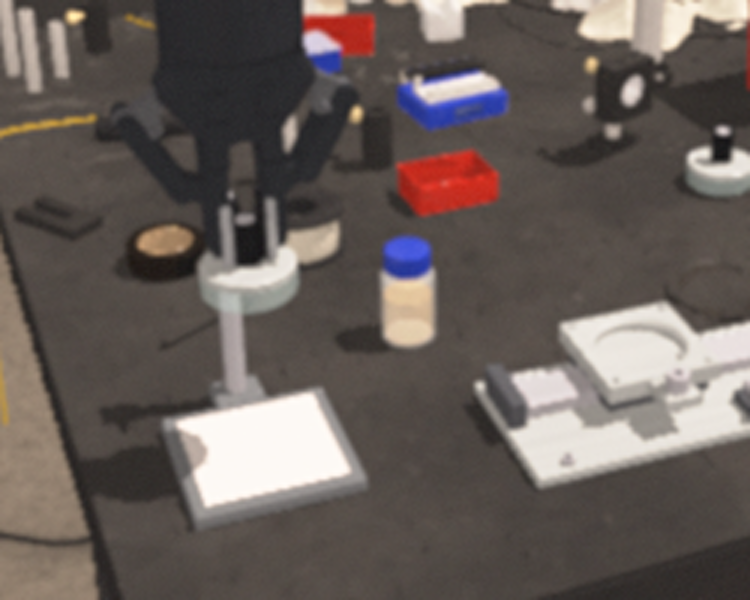

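```bash
python3 - <<'E'
from h import *
W=np.load("W_m.npy");s=dict(np.load("s_m.npz"))
q=W[245:300,262:376].reshape(-1,3);q=q[~np.isnan(q[:,0])];k=q[(q[:,2]>.13)&(q[:,2]<.145)]
print("lid z",np.median(k[:,2]),k[:,:2].min(0),k[:,1].max())
A=np.c_[k[:,:2],np.ones(len(k))];print("tilt",np.linalg.lstsq(A,k[:,2],rcond=None)[0])
k=q=W[340:372,303:334].reshape(-1,3);print("knob",np.median(q,0))
# pad from here
p=cv2.imread("pics/m.png")
print([ray("wrist",u,.011,s).round(4) for u in((249,157),(391,157),(259,168),(380,168))])
E
```

```text
lid z 0.1354318418699029 [0.49030485 0.33915476] 0.38713158369642753
tilt [ 0.08467637 -0.00937054  0.0962101 ]
knob [nan nan nan]
[array([0.4621, 0.319 , 0.011 ]), array([0.4699, 0.4155, 0.011 ]), array([0.47  , 0.3248, 0.011 ]), array([0.4768, 0.4079, 0.011 ])]
```

Emit:
{"op": "carry_out", "data": {
  "plan": [
    [[0, 0, 0, 0, 0, 0, 0], [0, 0, 0, 0, 0, 0, 0], [0, 0, 0, 0, 0, 0, 0], [0, 0, 0, 0, 0, 0, 0], [0, 0, 0, 0, 0, 0, 0], [0, 0, 0, 0, 0, 0, 0], [0, 0, 0, 0, 0, 0, 0], [0, 0, 0, 0, 0, 0, 0], [0, 0, 0, 0, 0, 0, 0], [0, 0, 0, 0, 0, 0, 0]]
  ]
}}

```text
clock: 12.97
tool_pos: [0.5178, 0.363, 0.1095]
eef_rot: [-0.52, -0.479, 0.479, 0.52]
contact_force: [-0.4, -0.2, -0.7]
gripper_width: 0.192
```

```bash
python3 look.py n; python3 - <<'E'
from h import *
for n in "kln m".replace(" ",""):
    W=np.load(f"W_{n}.npy");s=dict(np.load(f"s_{n}.npz"));R=Ro.from_quat(s["eef_rot"]).as_matrix()
    T=(W-s["tool_pos"])@R
    q=T[262:295,275:365].reshape(-1,3);q=q[~np.isnan(q[:,0])];m=np.median(q[:,1]);q=q[abs(q[:,1]-m)<.004]
    A=np.c_[q[:,[0,2]],np.ones(len(q))];print(n,m,np.linalg.lstsq(A,q[:,1],rcond=None)[0],len(q))
    q=T[344:368,306:330].reshape(-1,3);q=q[~np.isnan(q[:,0])];print("  knob",len(q),np.median(q,0) if len(q) else "")
E
```

```text
12.9667 [0.5178 0.363  0.1095] [0.483 0.484 0.049 1.136 0.    0.563] 
 [[ 0.0807 -0.     -0.9967]
 [ 0.9967  0.      0.0807]
 [ 0.     -1.      0.    ]] 0.001 [-0.4 -0.2 -0.7] 0.19201295442737926
k -0.02612526330419554 [ 0.00099298  0.04139477 -0.02686817] 2779
  knob 574 [ 2.96376667e-07 -5.26905929e-02  6.41769295e-04]
l -0.02609112126818317 [ 0.00381772  0.04017213 -0.02681065] 2776
  knob 574 [-0.00017537 -0.0526133   0.00051496]
n -0.02609616233100642 [ 0.00356734  0.03811022 -0.02677932] 2782
  knob 574 [-0.00035155 -0.05261803  0.00046752]
m -0.026084118078564682 [ 0.00240643  0.04621015 -0.02690824] 2779
  knob 572 [-0.00035225 -0.05261769  0.00054928]
```

Emit:
{"op": "carry_out", "data": {
  "plan": [
    [[-12, 0, 0, 0, 0, 0, 0], [-28, 0, 0, 0, 0, 0, 0], [-30, 0, 0, 0, 0, 0, 0], [-30, 0, 0, 0, 0, 0, 0], [-28.7, 0, -12.3, 0, 0, 0, 0], [-28.7, 0, -12.3, 0, 0, 0, 0], [-28.7, 0, -12.3, 0, 0, 0, 0], [-28.7, 0, -12.3, 0, 0, 0, 0], [-18, 0, -8, 0, 0, 0, 0], [-10.7, 0, -4.3, 0, 0, 0, 0], [0, 0, 0, 0, 0, 0, 0], [0, 0, 0, 0, 0, 0, 0], [0, 0, 0, 0, 0, 0, 0]]
  ]
}}

```text
clock: 14.1
tool_pos: [0.559, 0.1161, 0.1095]
eef_rot: [-0.52, -0.48, 0.48, 0.52]
contact_force: [0.1, 0.1, -1.0]
gripper_width: 0.186
```

```bash
python3 look.py o; python3 - <<'E'
import cv2
a=cv2.imread("pics/o.png")[:270,150:550];cv2.imwrite("pics/o2.png",cv2.resize(a,(800,540),interpolation=cv2.INTER_CUBIC))
E
```

```text
14.1 [0.559  0.1161 0.1095] [ 0.062  0.383 -0.122  1.066  0.     0.142] 
 [[ 8.000e-02 -2.000e-04 -9.968e-01]
 [ 9.968e-01  2.000e-04  8.000e-02]
 [ 2.000e-04 -1.000e+00  3.000e-04]] 0.01 [ 0.1  0.1 -1. ] 0.18624709429070083
```

View pics/o.png

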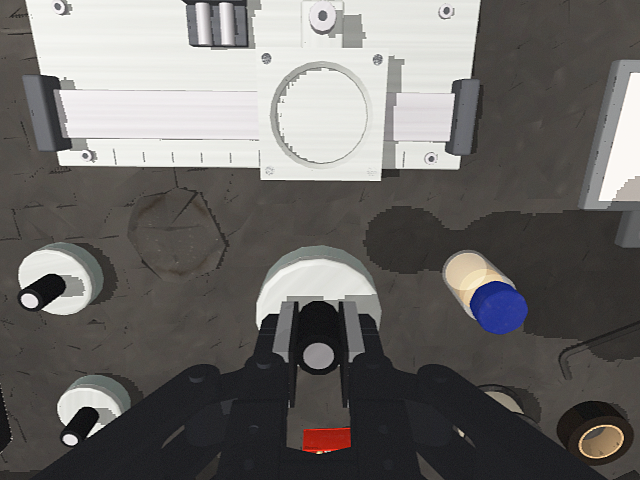

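View pics/o2.png

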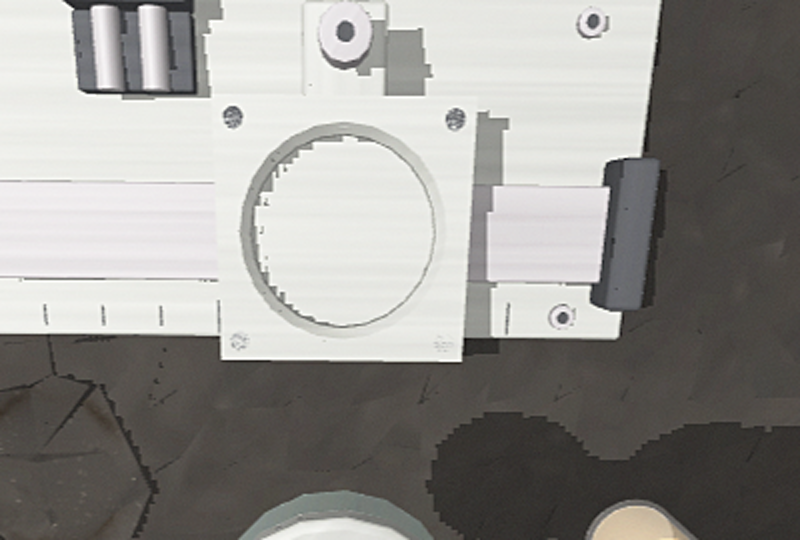

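```bash
python3 - <<'E'
from h import *
s=dict(np.load("s_o.npz"));W=np.load("W_o.npy");R=Ro.from_quat(s["eef_rot"]).as_matrix()
P=lambda u,v,z:(ray("wrist",(150+u/2-.25,v/2-.25),z,s)-s["tool_pos"])@R*1000
K=[P(*c,.036) for c in((213,96),(476,96),(462,361),(220,360))]
for k in K:print("corner",k.round(1))
print("mean corners",np.mean(K,0).round(1))
print("mouth",P(341.5,229.5,.036).round(1), [P(u,229,.036).round(1) for u in(240,443)],[P(341,v,.036).round(1) for v in(122,337)])
print("floor",[P(434,229,.028).round(1)],[P(345,v,.028).round(1) for v in(135,327)])
print("plunger",P(345,33,.046).round(1),P(346,30,.046).round(1))
for z in(.016,.020): print("pins",P(108,50,z).round(1),P(154.5,50,z).round(1))
# image of depth: pins
T=(W-s["tool_pos"])@R*1000
row=T[25,185:245];print(np.c_[np.arange(185,245),row[:,0].round(1),(W[25,185:245,2]*1000).round(1)][::2].tolist())
q=T[:180,250:395].reshape(-1,3);zz=W[:180,250:395,2].ravel();m=(zz>.033)&(zz<.039);r=q[m];print(np.percentile(r[:,0],[.5,50,99.5]),np.percentile(r[:,2],[.5,99.5]),np.median(zz[m]))
m=(zz>.025)&(zz<.031);r=q[m];print("floor",np.median(zz[m]),np.percentile(r[:,0],[1,99]),np.percentile(r[:,2],[1,99]))
E
```

```text
corner [-35.2  73.5 116.3]
corner [ 39.4  73.5 116.3]
corner [39.5 73.5 40.7]
corner [-36.9  73.5  41. ]
mean corners [ 1.7 73.5 78.6]
mouth [ 1.3 73.5 80.2] [array([-29. ,  73.5,  80.3]), array([31.7, 73.5, 80.3])] [array([  1.1,  73.5, 109.5]), array([ 1.2, 73.5, 48.2])]
floor [array([29.9, 81.5, 80.2])] [array([  2.3,  81.5, 106.8]), array([ 2.6, 81.5, 50.2])]
plunger [  2.1  63.5 130.2] [  2.4  63.5 130.9]
pins [-69.2  93.5 131.3] [-55.1  93.5 131.3]
pins [-68.1  89.5 130.6] [-54.3  89.5 130.6]
[[185.0, -82.9, 7.9], [187.0, -81.7, 7.9], [189.0, -78.4, 15.0], [191.0, -77.1, 15.2], [193.0, -75.6, 16.1], [195.0, -74.8, 14.9], [197.0, -73.8, 14.1], [199.0, -70.5, 21.6], [201.0, -69.4, 21.4], [203.0, -68.0, 22.3], [205.0, -67.2, 20.5], [207.0, -66.1, 20.5], [209.0, -65.4, 18.3], [211.0, -65.4, 13.6], [213.0, -63.9, 14.9], [215.0, -62.8, 14.1], [217.0, -61.4, 15.2], [219.0, -60.4, 14.1], [221.0, -58.3, 18.1], [223.0, -56.5, 20.7], [225.0, -55.0, 22.4], [227.0, -53.9, 21.9], [229.0, -53.0, 20.8], [231.0, -52.0, 19.4], [233.0, -50.9, 19.3], [235.0, -50.4, 15.5], [237.0, -49.2, 15.2], [239.0, -48.0, 15.2], [241.0, -46.7, 15.8], [243.0, -45.5, 15.5]]
[-35.92634111   1.73100091  39.67075308] [ 41.26182387 139.377724  ] 0.03481572782249823
floor 0.027004128339454384 [-24.64911052  28.47777478] [ 52.12305545 105.35694043]
```

Emit:
{"op": "carry_out", "data": {
  "plan": [
    [[0.4, 0, 12, 0, 0, 0, 0], [0.5, 0, 20, 0, 0, 0, 0], [0.5, 0, 22, 0, 0, 0, 0], [0.5, 0, 16, 0, 0, 0, 0], [0, 10, 8.4, 0, 0, 0, 0], [0, 20, 0, 0, 0, 0, 0], [0, 20, 0, 0, 0, 0, 0], [0, 12, 0, 0, 0, 0, 0], [0, 7, 0, 0, 0, 0, 0], [0, 0, 0, 0, 0, 0, 0], [0, 0, 0, 0, 0, 0, 0], [0, 0, 0, 0, 0, 0, 0]]
  ]
}}

```text
clock: 15.15
tool_pos: [0.4819, 0.1239, 0.0412]
eef_rot: [0.52, 0.48, -0.479, -0.519]
contact_force: [-0.2, 0.0, -0.6]
gripper_width: 0.193
```

```bash
python3 look.py p; python3 - <<'E'
from h import *
s0=dict(np.load("s_o.npz"));s=dict(np.load("s_p.npz"));R=Ro.from_quat(s0["eef_rot"]).as_matrix()
print("moved",((s["tool_pos"]-s0["tool_pos"])@R*1000).round(2))
p,d=robot.camera("side");a=p[200:360,160:400,::-1];cv2.imwrite("pics/p_side.png",cv2.resize(a,None,fx=3.3,fy=3.3,interpolation=cv2.INTER_CUBIC))
E
```

```text
15.15 [0.4819 0.1239 0.0412] [ 0.088  0.324 -0.425  0.821  0.     0.168] 
 [[ 8.010e-02  1.000e-03 -9.968e-01]
 [ 9.968e-01  1.000e-04  8.010e-02]
 [ 2.000e-04 -1.000e+00 -1.000e-03]] 0.005 [-0.2  0.  -0.6] 0.19340491353626457
moved [ 1.6  68.28 77.42]
```

View pics/p.png

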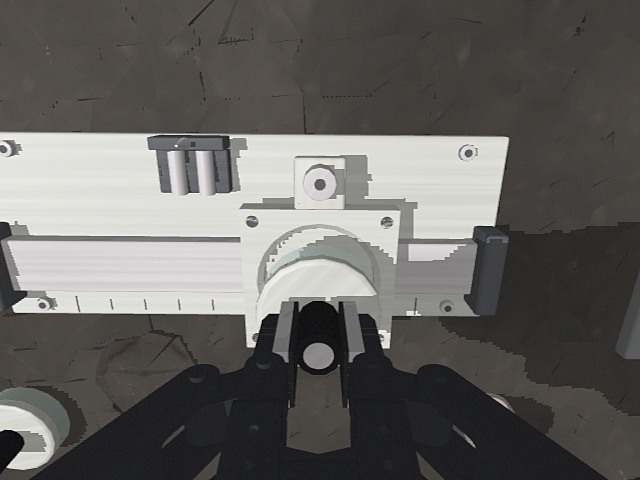

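View pics/p_side.png

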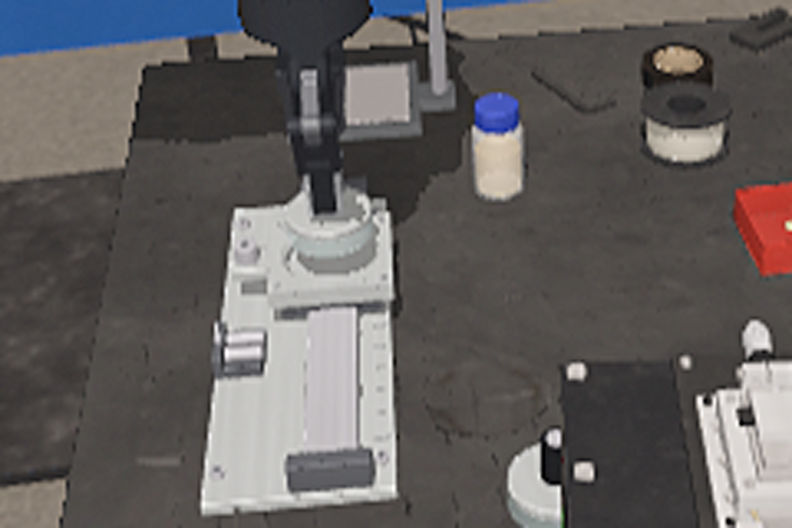

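```bash
python3 - <<'E'
from h import *
s=dict(np.load("s_p.npz"));R=Ro.from_quat(s["eef_rot"]).as_matrix();W=np.load("W_p.npy");T=(W-s["tool_pos"])@R*1000
P=lambda u,v,z:(ray("wrist",(u,v),z,s)-s["tool_pos"])@R*1000
print(P(240.5,208,.036).round(1),P(400,208,.036).round(1),"plunger",P(319.5,184,.046).round(1))
q=T[200:300,235:405].reshape(-1,3);z=W[200:300,235:405,2].ravel();m=(z>.033)&(z<.038)
r=q[m];print(np.percentile(r[:,0],[.3,99.7]),np.percentile(r[:,2],[99,99.7]))
q=T[262:300,260:380].reshape(-1,3);z=W[262:300,260:380,2].ravel();m=(z>.064)&(z<.072);r=q[m];print("lid",len(r),np.median(z[m]),r.min(0),r.max(0))
h=cv2.minEnclosingCircle(r[:,[0,2]].astype(np.float32));print(h)
q=T[344:368,306:330].reshape(-1,3);print("knob",np.nanmedian(q,0))
E
```

```text
[-36.2   5.2  40.3] [38.2  5.2 40.3] plunger [ 0.6 -4.8 53.5]
[-37.44941149  38.33796015] [43.07185721 43.62073941]
lid 3685 0.0673658324855917 [-24.46274527 -28.01760528   8.57791229] [ 25.23161647 -22.79450615  26.23101763]
((0.38443565368652344, 9.56589126586914), 24.866914749145508)
knob [ -0.17504235 -52.61462747   0.57482847]
```

Emit:
{"op": "carry_out", "data": {
  "plan": [
    [[0.4, 2, 1.2, 0, 0, 0, 0], [0, 4, 0, 0, 0, 0, 0], [0, 3, 0, 0, 0, 0, 0], [0, 2, 0, 0, 0, 0, 0], [0, 1.5, 0, 0, 0, 0, 0], [0, 1.5, 0, 0, 0, 0, 0], [0, 0, 0, 0, 0, 0, 0]]
  ]
}}

```text
clock: 15.83
tool_pos: [0.4802, 0.124, 0.0262]
eef_rot: [-0.52, -0.479, 0.48, 0.52]
contact_force: [0.3, -1.0, -1.7]
gripper_width: 0.195
```

```bash
python3 look.py q
```

```text
15.8333 [0.4802 0.124  0.0262] [ 0.088  0.339 -0.451  0.781  0.     0.169] 
 [[ 8.070e-02 -4.000e-04 -9.967e-01]
 [ 9.967e-01 -0.000e+00  8.070e-02]
 [-1.000e-04 -1.000e+00  4.000e-04]] 0.009 [ 0.3 -1.  -1.7] 0.19501697304444043
```

Emit:
{"op": "carry_out", "data": {
  "plan": [
    [[0, 1.5, 0, 0, 0, 0, 0], [0, 1.5, 0, 0, 0, 0, 0], [0, 1, 0, 0, 0, 0, 0], [0, 0.5, 0, 0, 0, 0, 0], [0, 0, 0, 0, 0, 0, 0]]
  ]
}}

```text
clock: 16.3
tool_pos: [0.4802, 0.124, 0.0219]
eef_rot: [-0.52, -0.479, 0.479, 0.52]
contact_force: [-0.1, -0.4, -1.9]
gripper_width: 0.189
```

```bash
python3 look.py r
```

```text
16.3 [0.4802 0.124  0.0219] [ 0.088  0.343 -0.458  0.77  -0.     0.169] 
 [[ 8.060e-02 -2.000e-04 -9.967e-01]
 [ 9.967e-01 -0.000e+00  8.060e-02]
 [-0.000e+00 -1.000e+00  2.000e-04]] 0.004 [-0.1 -0.4 -1.9] 0.18918877505561119
```

View pics/r.png

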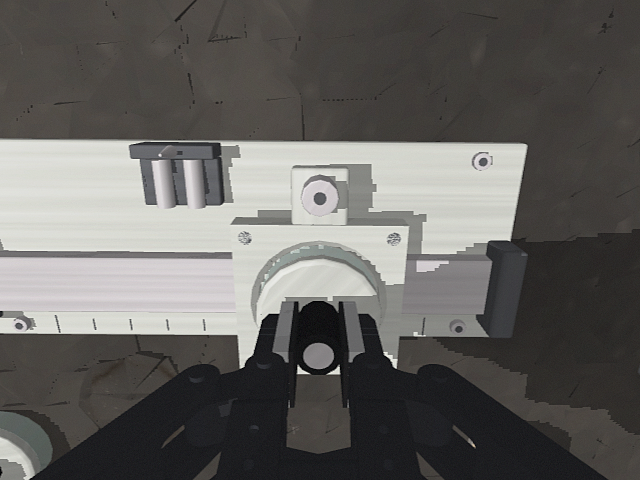

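Emit:
{"op": "carry_out", "data": {
  "plan": [
    [[0, 0.8, 0, 0, 0, 0, 0], [0, 0.7, 0, 0, 0, 0, 0], [0, 0.5, 0, 0, 0, 0, 0], [0, 0, 0, 0, 0, 0, 0], [0, 0, 0, 0, 0, 0, 0]]
  ]
}}

```text
clock: 16.77
tool_pos: [0.4805, 0.124, 0.0207]
eef_rot: [0.52, 0.48, -0.479, -0.52]
contact_force: [-4.1, -1.5, 13.2]
gripper_width: 0.188
```

```bash
python3 look.py t; python3 - <<'E'
from h import *
s=dict(np.load("s_t.npz"));R=Ro.from_quat(s["eef_rot"]).as_matrix();W=np.load("W_t.npy");T=(W-s["tool_pos"])@R*1000
q=T[262:300,260:380].reshape(-1,3);z=W[262:300,260:380,2].ravel();m=(z>.04)&(z<.052);print("lid z",np.median(z[m]),"block z",np.nanmedian(W[232:245,260:380,2]))
q=T[344:368,306:330].reshape(-1,3);print("knob",np.nanmedian(q,0))
E
```

```text
16.7667 [0.4805 0.124  0.0207] [ 0.088  0.344 -0.46   0.765 -0.     0.169] 
 [[ 8.070e-02  8.000e-04 -9.967e-01]
 [ 9.967e-01  0.000e+00  8.070e-02]
 [ 1.000e-04 -1.000e+00 -8.000e-04]] 0.003 [-4.1 -1.5 13.2] 0.18760300574941363
lid z 0.046859030566776275 block z 0.034958287900492935
knob [ -0.17574496 -52.76249513   0.55394445]
```

```bash
python3 - <<'E'
from h import *
a=cv2.imread("pics/t.png")[130:240,120:420];cv2.imwrite("pics/t2.png",cv2.resize(a,(800,293),interpolation=cv2.INTER_CUBIC))
E
```

```text
(no output)
```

View pics/t2.png

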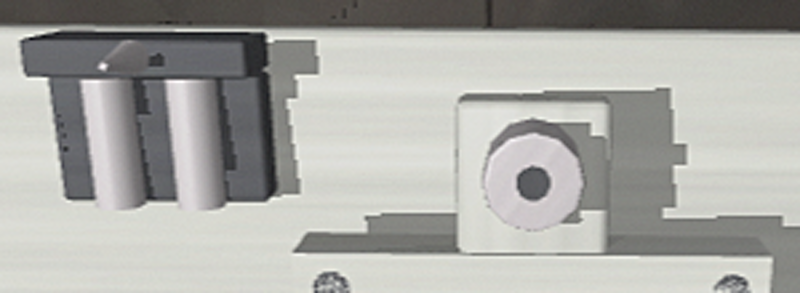

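Emit:
{"op": "carry_out", "data": {
  "plan": [
    [[0, -0.6, 0, 0, 0, 0, 0], [0, 0, 0, 0, 0, 0, 0]]
  ]
}}

```text
clock: 16.98
tool_pos: [0.4804, 0.124, 0.0207]
eef_rot: [0.52, 0.48, -0.479, -0.52]
contact_force: [0.7, 0.1, 3.5]
gripper_width: 0.192
```

```bash
python3 - <<'E'
from h import *
s=dict(np.load("s_t.npz"));R=Ro.from_quat(s["eef_rot"]).as_matrix()
P=lambda u,v,z:((ray("wrist",(120+u*.375-.3,130+v*.375-.3),z,s)-s["tool_pos"])@R*1000).round(1)
print("plunger",P(533,182,.046))
for z in(.018,.020): print([P(113,150,z),P(197,150,z)], P(111,182,z), P(196,182,z))
E
```

```text
plunger [  0.6 -25.4  52.2]
[array([-70.5,   2.6,  51.2]), array([-56.2,   2.6,  51.2])] [-71.5   2.6  45.6] [-57.    2.6  45.7]
[array([-69.6,   0.6,  51.6]), array([-55.6,   0.6,  51.6])] [-70.7   0.6  46.1] [-56.3   0.6  46.1]
```

Emit:
{"op": "carry_out", "data": {
  "plan": [
    [[-2, 0, 0, 0, 0, 0, 0], [-5, 0, 0, 0, 0, 0, 0], [-6, 0, 0, 0, 0, 0, 0], [-6, 0, 0, 0, 0, 0, 0], [-6, 0, 0, 0, 0, 0, 0], [-6, 0, 0, 0, 0, 0, 0], [-5, 0, 0, 0, 0, 0, 0], [-3, 0, 0, 0, 0, 0, 0], [-1, 0, 0, 0, 0, 0, 0], [0, 0, 0, 0, 0, 0, 0], [0, 0, 0, 0, 0, 0, 0]]
  ],
  "squeeze": 60
}}

```text
clock: 17.9
tool_pos: [0.4768, 0.0837, 0.0207]
eef_rot: [0.52, 0.479, -0.48, -0.52]
contact_force: [-3.8, -1.2, 7.9]
gripper_width: 0.188
```

```bash
python3 look.py u; python3 - <<'E'
from h import *
s0=dict(np.load("s_t.npz"));s=dict(np.load("s_u.npz"));R=Ro.from_quat(s0["eef_rot"]).as_matrix()
print("moved",((s["tool_pos"]-s0["tool_pos"])@R*1000).round(2))
a=cv2.imread("pics/u.png")[120:380,170:490];cv2.imwrite("pics/u2.png",cv2.resize(a,(738,600),interpolation=cv2.INTER_CUBIC))
E
```

```text
17.9 [0.4768 0.0837 0.0207] [ 0.005  0.328 -0.488  0.755 -0.     0.086] 
 [[ 8.090e-02 -2.000e-04 -9.967e-01]
 [ 9.967e-01 -5.000e-04  8.090e-02]
 [-5.000e-04 -1.000e+00  2.000e-04]] 0.002 [-3.8 -1.2  7.9] 0.18758092232286377
moved [-40.53  -0.08   0.37]
```

View pics/u2.png

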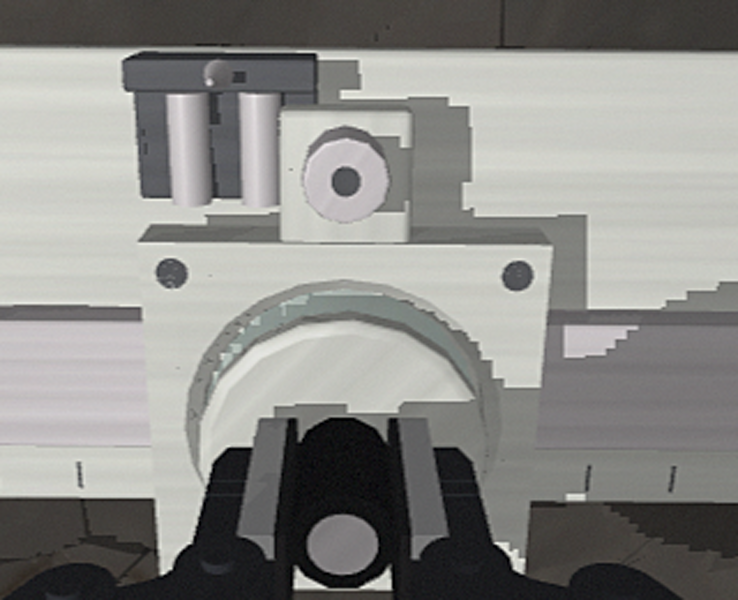

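```bash
python3 - <<'E'
from h import *
s=dict(np.load("s_u.npz"));R=Ro.from_quat(s["eef_rot"]).as_matrix()
P=lambda u,v,z:((ray("wrist",(170+u*.4336-.3,120+v*.4333-.3),z,s)-s["tool_pos"])@R*1000).round(1)
print("plunger",P(346,181,.046))
for z in(.018,.020): print(P(188,140,z),P(260.5,140,z))
print("spike", P(214,75,.036))
E
```

```text
plunger [  0.6 -25.3  52.1]
[-30.1   2.7  53.7] [-16.    2.7  53.7]
[-29.7   0.7  54.1] [-15.8   0.7  54.1]
spike [-21.9 -15.3  68.2]
```

Emit:
{"op": "carry_out", "data": {
  "plan": [
    [[-2, 0, 0.1, 0, 0, 0, 0], [-3, 0, 0.1, 0, 0, 0, 0], [-3, 0, 0, 0, 0, 0, 0], [-3, 0, 0, 0, 0, 0, 0], [-3, 0, 0, 0, 0, 0, 0], [-3, 0, 0, 0, 0, 0, 0], [-3, 0, 0, 0, 0, 0, 0], [-2, 0, 0, 0, 0, 0, 0], [-1, 0, 0, 0, 0, 0, 0], [0, 0, 0, 0, 0, 0, 0], [0, 0, 0, 0, 0, 0, 0], [0, 0, 0, 0, 0, 0, 0]]
  ]
}}

```text
clock: 18.95
tool_pos: [0.475, 0.0605, 0.0207]
eef_rot: [0.52, 0.479, -0.48, -0.52]
contact_force: [-2.6, -3.6, 6.9]
gripper_width: 0.183
```

```bash
python3 look.py v; python3 - <<'E'
from h import *
s0=dict(np.load("s_u.npz"));s=dict(np.load("s_v.npz"));R=Ro.from_quat(s0["eef_rot"]).as_matrix()
print("moved",((s["tool_pos"]-s0["tool_pos"])@R*1000).round(2))
a=cv2.imread("pics/v.png")[120:380,170:490];cv2.imwrite("pics/v2.png",cv2.resize(a,(738,600),interpolation=cv2.INTER_CUBIC))
p,d=robot.camera("side");a=p[230:360,200:340,::-1];cv2.imwrite("pics/v_side.png",cv2.resize(a,None,fx=4.5,fy=4.5,interpolation=cv2.INTER_CUBIC))
E
```

```text
18.95 [0.475  0.0605 0.0207] [-0.043  0.32  -0.501  0.75  -0.001  0.038] 
 [[ 8.110e-02  1.000e-04 -9.967e-01]
 [ 9.967e-01 -1.200e-03  8.110e-02]
 [-1.100e-03 -1.000e+00 -2.000e-04]] 0.001 [-2.6 -3.6  6.9] 0.1825884599426818
moved [-2.324e+01  1.000e-02 -5.000e-02]
```

View pics/v2.png

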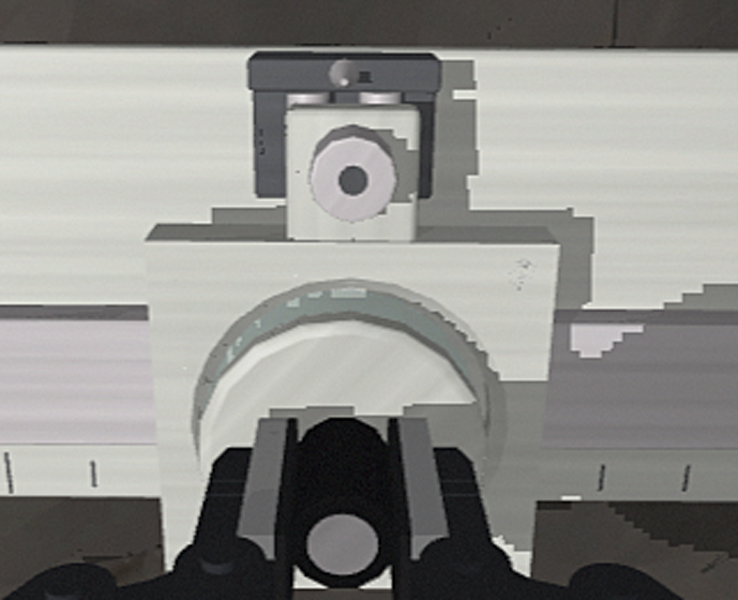

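View pics/v_side.png

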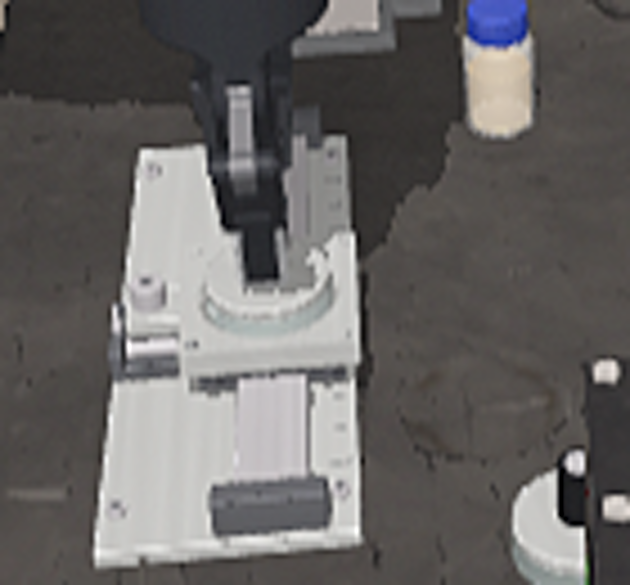

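```bash
python3 - <<'E'
from h import *
s=dict(np.load("s_v.npz"));R=Ro.from_quat(s["eef_rot"]).as_matrix();W=np.load("W_v.npy")
P=lambda u,v,z:((ray("wrist",(170+u*.4336-.3,120+v*.4333-.3),z,s)-s["tool_pos"])@R*1000).round(1)
print("plunger",P(353,180,.046),P(353,180,.045))
for z in(.018,.020): print("pins",P(308,98,z),P(379,98,z))
print("block dark",P(253,95,.015),P(438,95,.015),P(247,60,.024),P(441,60,.024))
print("spike", P(342,75,.036))
E
```

```text
plunger [  1.8 -25.3  52.2] [  1.8 -24.3  52. ]
pins [-6.6  2.7 61.8] [ 7.   2.7 61.8]
pins [-6.5  0.7 62.1] [ 6.9  0.7 62.1]
block dark [-17.4   5.7  62. ] [18.6  5.7 62. ] [-17.4  -3.3  69.5] [18.  -3.3 69.5]
spike [ -0.1 -15.3  68.2]
```

Emit:
{"op": "carry_out", "data": {
  "plan": [
    [[-0.5, 0, 0, 0, 0, 0, 0], [-0.5, 0, 0, 0, 0, 0, 0], [-0.4, 0, 0, 0, 0, 0, 0], [0, 0, 0, 0, 0, 0, 0], [0, 0, 0, 0, 0, 0, 0]]
  ]
}}

```text
clock: 19.47
tool_pos: [0.4749, 0.0593, 0.0208]
eef_rot: [0.52, 0.479, -0.479, -0.52]
contact_force: [-1.4, -2.1, 6.3]
gripper_width: 0.188
```

```bash
python3 look.py w; python3 - <<'E'
from h import *
s0=dict(np.load("s_v.npz"));s=dict(np.load("s_w.npz"));R=Ro.from_quat(s0["eef_rot"]).as_matrix()
print("moved",((s["tool_pos"]-s0["tool_pos"])@R*1000).round(2))
a=cv2.imread("pics/w.png")[120:380,170:490];cv2.imwrite("pics/w2.png",cv2.resize(a,(738,600),interpolation=cv2.INTER_CUBIC))
E
```

```text
19.4667 [0.4749 0.0593 0.0208] [-0.046  0.319 -0.502  0.75  -0.001  0.035] 
 [[ 8.090e-02  2.000e-04 -9.967e-01]
 [ 9.967e-01 -7.000e-04  8.090e-02]
 [-7.000e-04 -1.000e+00 -2.000e-04]] 0.002 [-1.4 -2.1  6.3] 0.1878333563367759
moved [-1.19 -0.03 -0.02]
```

View pics/w2.png

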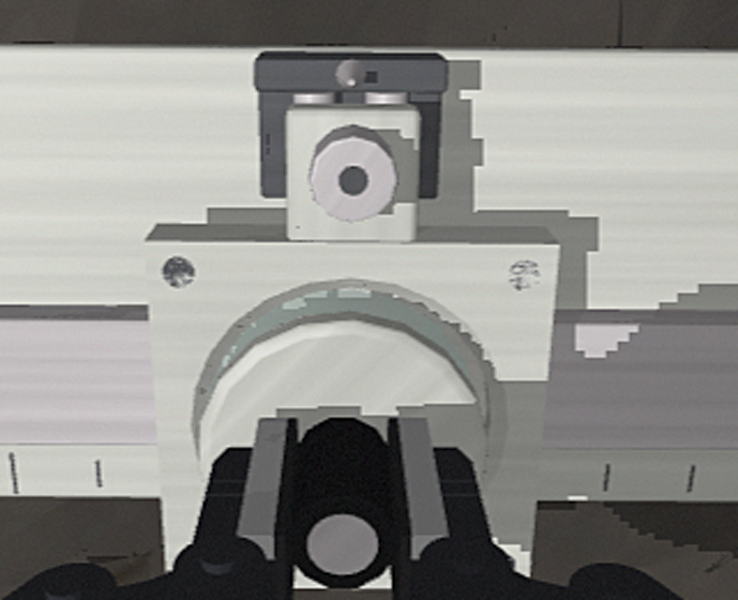

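Emit:
{"op": "carry_out", "data": {
  "plan": [
    [[-0.3, 0, 0, 0, 0, 0, 0], [0, 0, 0, 0, 0, 0, 0], [0, 0, 0, 0, 0, 0, 0], [0, 0, 0, 0, 0, 0, 0], [0, 0, 0, 0, 0, 0, 0], [0, 0, 0, 0, 0, 0, 0]]
  ]
}}

```text
clock: 20.02
tool_pos: [0.4749, 0.0591, 0.0207]
eef_rot: [0.52, 0.479, -0.479, -0.52]
contact_force: [-2.1, -1.3, 6.4]
gripper_width: 0.186
```

```bash
python3 look.py x; python3 - <<'E'
from h import *
s0=dict(np.load("s_v.npz"));s=dict(np.load("s_x.npz"));R=Ro.from_quat(s["eef_rot"]).as_matrix()
W=np.load("W_x.npy")
print("lid-block mm",1000*(np.nanmedian(W[268:290,300:345,2])-np.nanmedian(W[228:238,260:380,2])))
a=cv2.imread("pics/x.png")[120:380,170:490];cv2.imwrite("pics/x2.png",cv2.resize(a,(738,600),interpolation=cv2.INTER_CUBIC))
p,d=robot.camera("side");W=cloud("side",d);r=robot.trace("side","vial")[:1]+robot.trace("side","parts_box")[:1]+robot.trace("side","mirror_mount")[:1]
for t in r:print(t["box"],np.nanmedian(W[t["pixels"]],0).round(3))
E
```

```text
20.0167 [0.4749 0.0591 0.0207] [-0.046  0.319 -0.502  0.75  -0.     0.035] 
 [[ 8.090e-02  1.000e-04 -9.967e-01]
 [ 9.967e-01 -4.000e-04  8.090e-02]
 [-4.000e-04 -1.000e+00 -1.000e-04]] 0.002 [-2.1 -1.3  6.4] 0.18557843273720936
lid-block mm 12.034053257656204
[302.5, 228.6, 316.8, 257.8] [0.606 0.216 0.045]
[421.7, 280.0, 450.0, 313.3] [ 0.786 -0.05   0.076]
```

View pics/x2.png

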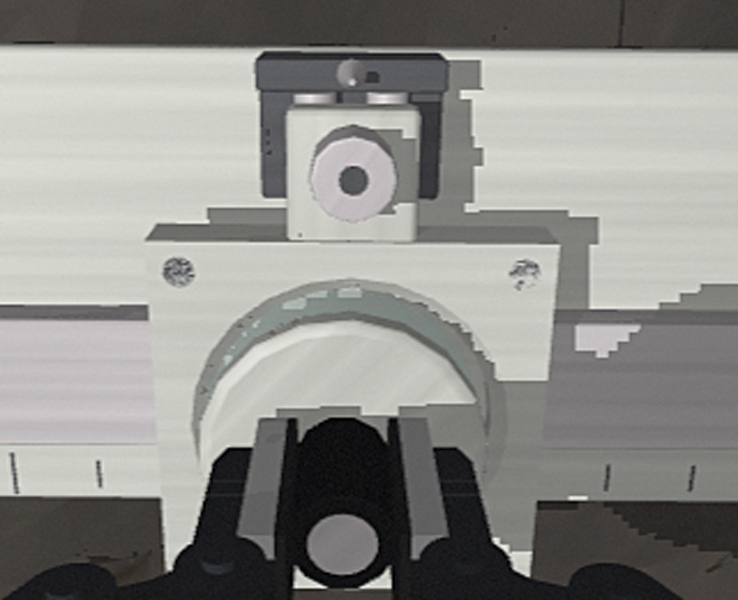

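The plunger (353,180) is in line with the middle of the pins (≈350) and the spike (≈350), so the ball is about 0.3 mm from centre. The lid stands 12.0 mm above the block, which is the seated height. The vial and mirror are where they were, and the arm is still and gripping, so I'm handing in.

```bash
python3 -c "
from bench import robot
print(robot.sign_off())"
```

```text
the job is handed in; nothing more can be done
None
```

I held the leftmost dish (start y ≈ +0.008 m) level over the light pad for about 0.9 s, at an estimated 140 mm. I then seated it in the carriage's pocket, slid the carriage about 65 mm to the notch, and handed in with the knob still gripped. The clock stood at about 20 s of the 64 s allowed; the sign-off gave no verdict.

**Last checks:**
- **Seating:** the lid stands 12.0 mm above the carriage block, which is exactly the seated height. The dish sits about 1 mm off the pocket's centre, inside the 4 mm limit.
- **Notch:** the ball is about 0.3 mm from the notch's middle, judged from where the plunger sits relative to the pins and spike in the wrist picture.
- **Rest and grip:** the arm was still, with the fingers stopped on the knob at 0.186 opening.
- **Bystanders:** the vial and mirror mount are where they started.

**What failed or disagreed:**
- **First grasp missed:** the fingers closed above the knob without touching it. The cameras showed the real fingertips about 32 mm behind the stated TCP, so I opened, went about 30 mm lower and gripped it.
- **Parts box:** the network did not find it in the final side picture, so its place was not re-measured. The arm never came close to it.
- **First notch stop:** it left the ball about 1.5 mm short of the middle, so I pushed on about 1.7 mm.
- **Force reading:** a small sideways force on the tool (about 1 to 4 N at the notch) did not match the direction I expected, so I relied on the pictures there.

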